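# Change over the D cells in the bench charger

### The arm

A 6-joint arm with a two-finger parallel gripper is mounted at the origin on the work surface. World frame = base frame: x ahead of the robot, y to its left, z up, the work surface at z = 0. Lengths are in mm, angles in rad, forces in N, time in s.
With the tool pointing down it reaches from about 275 to 1000 mm from the base axis. Payload 8.4 kg.
Tool frame: the origin (TCP) lies on the centre line of the jaws, within the pads' length; the fingertips stand 17 mm ahead of it and the grasp point (between the pads) lies 2 mm behind it (r.tcp_to_tips is the z of the fingertips in the tool frame, in mm); z points along the fingers, y is the direction in which the jaws open and shut (so a half turn about z gives the same grasp; the last joint's range is limited). The gripper opens to 85 mm and grips with 20 to 120 N. Pads are 22 mm wide; open, the fingers measure 114 mm over their backs; the gripper's body (76 mm by 85 mm) begins 54 mm behind the grasp point. The pads swing forward as they close: fully open they stand 13 mm farther back than shut.
Start: joints at [-1.227, 0.353, 1.633, -0, 1.155, -0.002], TCP at [211.842, -588.006, 248.281] pointing down, gripper open.
Joint ranges: [-2.63, 2.63], [-0.92, 2.1], [0.06, 2.66], [-1.3, 4.44], [0, 2.69], [-3.02, 3.02]. Speed limits (rad/s): [2.22, 2.22, 2.79, 3.14, 3.14, 3.14].

### API

Orientations are given as [roll, pitch, yaw] about the fixed x, y, z axes, in that order (R = Rz(yaw) Ry(pitch) Rx(roll)).
In Python, from rig import r, cams, job gives the robot as it stands.
- The arm moves only by the tool drive_tool, never from a script. Its argument "deltas" is a list of rows, each a list of 4 numbers: the shift along the tool's x, y, z in cm, then the turn about the tool's z in rad. In form: [[x, y, z, roll], ...]. A call has 1 to 12 rows; each row shifts and turns the commanded pose from where the row before left it, along the tool's axes as they then stand; what a row does not reach is not made up. A row lasts 1/12 s, in which the tool goes at most 41.7 mm and 7.16 degrees, less where a joint would pass 70% of its speed; a pose out of reach is approached as far as the arm can. A call with a gripper value outside its range is refused whole. "jaw" is the closure, from 0 (fully open) to 1 (shut), set as the call begins (left out, the last holds). The fingers move at their own pace and stop on an object; "force" is the grip in N (left out, the last holds). Time passes only in rows, so rows that do not move let the fingers close. It gives the time, the measured TCP pose, the force and the opening at its end, in the units of the state.
- r.sense(): the state, without advancing time (a new reading comes with each control period).
- cams.grab_frame(name): name is "side" or "top" or "wrist"; returns (picture, depth): 384x512x3 uint8, red, green, blue; 384x512 float32, mm along the optical axis (not along the pixel's ray), 0 where there is no reading.
- cams.camera_params(name): a dict with "fx", "fy", "cx", "cy" (pixels), "R" (3x3) and "t" (3): a world point X has camera coordinates R X + t. Camera axes: x right, y down, z forward; pixel columns grow to the right and rows downward; lengths in mm; the calibration is good to about 2 mm. A picture is of the moment at which its call begins: read the wrist's pose just before it. camera_params takes no time and is no camera call; for the wrist camera it gives the pose at the moment of the call.
- job.sign_off(): hands the job in, once; it reports no verdict.
The state is a dict: "clock": time; "qpos": joint angles; "qvel": joint speeds; "joint_efforts": joint torques, N m; "eef_pos": TCP position; "tcp_rot": TCP orientation; "contact_force": force on the tool from outside, world axes, zero at the start; "wrist_torque": the same for the moment, N m; "opening": opening from 0.0 (shut) to 1.0 (fully open).
Only numpy, scipy, OpenCV 4.12 (cv2) and the standard library are available. Lean on these libraries where they do the work, as an engineer would, in place of code of your own. Each camera call takes 0.05 s, during which the arm holds its last target. There are 200 camera calls.

### The job

The charger has finished: put the charged blue cells in the open drawer and slide the drawer fully shut. Load every run-down green cell into a charger bay, flat end against the coil spring and cap end against the contact opposite, pushed down so that it lies home in the bay, and once they are all in press the red start button fully down. Leave the other things on the desk where they are.

Things in the scene. Friction and masses are not known exactly. Their poses are not given: they have to be found in the camera images.
- green1_mid (a point): centre of a size D rechargeable cell (GREEN sleeve, white band near the cap end): cylinder 33 mm across, 61 mm long overall, 160 g, lying. One end flat, at the other a steel cap 9.6 mm wide, 2 mm high. x runs along its axis to the cap end, 30.5 mm from here to either end. Can roll. Run-down; starts on the desk. May be absent.
- green1_cap (a point): the tip of the steel cap of that green cell, on its axis
- green2_mid (a point): centre of a size D rechargeable cell (GREEN sleeve, white band near the cap end): cylinder 33 mm across, 61 mm long overall, 160 g, lying. One end flat, at the other a steel cap 9.6 mm wide, 2 mm high. x runs along its axis to the cap end, 30.5 mm from here to either end. Can roll. Run-down; starts on the desk. May be absent.
- green2_cap (a point): the tip of the steel cap of that green cell, on its axis
- green3_mid (a point): centre of a size D rechargeable cell (GREEN sleeve, white band near the cap end): cylinder 33 mm across, 61 mm long overall, 160 g, lying. One end flat, at the other a steel cap 9.6 mm wide, 2 mm high. x runs along its axis to the cap end, 30.5 mm from here to either end. Can roll. Run-down; starts on the desk. May be absent.
- green3_cap (a point): the tip of the steel cap of that green cell, on its axis
- blue1_mid (a point): centre of a size D rechargeable cell (BLUE sleeve, white band near the cap end): cylinder 33 mm across, 61 mm long overall, 160 g, lying. One end flat, at the other a steel cap 9.6 mm wide, 2 mm high. x runs along its axis to the cap end, 30.5 mm from here to either end. Can roll. Charged; starts in a charger bay, lifts straight up and out. May be absent.
- blue2_mid (a point): centre of a size D rechargeable cell (BLUE sleeve, white band near the cap end): cylinder 33 mm across, 61 mm long overall, 160 g, lying. One end flat, at the other a steel cap 9.6 mm wide, 2 mm high. x runs along its axis to the cap end, 30.5 mm from here to either end. Can roll. Charged; starts in a charger bay, lifts straight up and out. May be absent.
- blue3_mid (a point): centre of a size D rechargeable cell (BLUE sleeve, white band near the cap end): cylinder 33 mm across, 61 mm long overall, 160 g, lying. One end flat, at the other a steel cap 9.6 mm wide, 2 mm high. x runs along its axis to the cap end, 30.5 mm from here to either end. Can roll. Charged; starts in a charger bay, lifts straight up and out. May be absent.
- bay1 (a point): left bay of the fixed charger: where the centre of a seated cell lies, 34.5 mm over the desk, 16.5 mm over the bay floor (the top of an 18 mm slab). x runs along the bay from the coil spring (-x, nearer the robot) to the cap contact (+x), y left, z up. Cap-contact wall: face at x +30.5 mm, 8 mm thick, top 6 mm above this point. Bays 2 and 3 are the same, 60 and 120 mm to the right.
- bay2 (a point): middle bay, as bay1. Spring contact in each bay: a 20 mm round steel cup on the bay's axis, on a coil; free, its face is at x -23.5 mm (free gap 54 mm, 7 mm shorter than a cell); pushes back up to 11 mm towards -x: 0.8 N free, 3.6 N with a seated cell, 5.2 N fully back. Spring housing behind it: face at x -36 mm, 22 mm thick, top 13.5 mm above this point.
- bay3 (a point): right bay, as bay1. In each bay low saddle bars, 8 mm above the bay floor, stand 14.8 mm to either side of the axis at x -27.5 to -19.5 and +19.5 to +27.5 mm and keep the cell from rolling; between them the sides are open for fingers, down to the bay floor. Neighbouring cells are 27 mm apart.
- start_top (a point): centre of the top of the charger's red start button (22 mm diameter, on the flat control strip right of bay 3); pressed straight down
- start (a joint): travel of the start button in m: 0 up, 0.006 fully down, which takes 5 N; springs back up
- drawer_floor (a point): centre of the inner floor of the grey drawer, 22 mm above the desk; inside 155 mm along x and 218 mm along y, walls 36 mm high above the floor (front panel rises to 46 mm above it). x points into the cabinet (closing direction); with the drawer open by d the part at x below (d - 83.5 mm) is uncovered, the rest is inside the fixed case (260 mm wide, 185 mm deep, 80 mm high)
- drawer_handle (a point): centre of the drawer's steel bar handle (11 mm thick, about 130 mm long along y), 44 mm above the desk, its axis 35 mm in front of the drawer front; same axes as the drawer
- cab_drawer0 (a joint): how far the drawer is open in m: 0 shut, about 0.11 to 0.13 at the start; slides with about 1 N of friction
- joystick_base: black joystick base, 110 x 110 mm, 50 mm high; leave it alone. Origin at the centre of its underside.
- dust_cover: clear blue cartridge dust cover lying open side up, 70 x 115 x 24 mm; leave it alone. Origin at the centre of its underside.
- heat_sink: copper heat sink fin block, 50 x 45 x 28 mm; leave it alone. Origin at the centre of its underside.
- trigger: smoky plastic shoulder trigger, 45 x 26 x 17 mm; leave it alone. Origin at the centre of its underside.
- cartridge: grey game cartridge with red face, 85 x 110 x 18 mm; leave it alone. Origin at the centre of its underside.
- stick_cap: black rubber thumbstick cap, 28 mm across, 17 mm high; leave it alone. Origin at the centre of its underside.
- solder_reel: orange solder reel standing on end, 56 mm across, 35 mm high; leave it alone. Origin at the centre of its underside.
Things that resemble listed ones, but are neither listed nor needed, are in the scene too. What is shaped like the part that bears blue3_mid but yellow is not meant.

How it is judged (in metres and radians):
On the way, in this order (a step that is already met when the one before it is completed fails the run):
1. all green cells are seated in charger bays, the right way round (((distance between green1_mid and bay1 below 0.005 m and x of green1_cap in the frame of bay1 above 0.027 m and z of green1_cap in the frame of bay1 below 0.005 m and linear speed of green1 below 0.03 m/s) or (distance between green1_mid and bay2 below 0.005 m and x of green1_cap in the frame of bay2 above 0.027 m and z of green1_cap in the frame of bay2 below 0.005 m and linear speed of green1 below 0.03 m/s) or (distance between green1_mid and bay3 below 0.005 m and x of green1_cap in the frame of bay3 above 0.027 m and z of green1_cap in the frame of bay3 below 0.005 m and linear speed of green1 below 0.03 m/s)) and ((distance between green2_mid and bay1 below 0.005 m and x of green2_cap in the frame of bay1 above 0.027 m and z of green2_cap in the frame of bay1 below 0.005 m and linear speed of green2 below 0.03 m/s) or (distance between green2_mid and bay2 below 0.005 m and x of green2_cap in the frame of bay2 above 0.027 m and z of green2_cap in the frame of bay2 below 0.005 m and linear speed of green2 below 0.03 m/s) or (distance between green2_mid and bay3 below 0.005 m and x of green2_cap in the frame of bay3 above 0.027 m and z of green2_cap in the frame of bay3 below 0.005 m and linear speed of green2 below 0.03 m/s)) and ((distance between green3_mid and bay1 below 0.005 m and x of green3_cap in the frame of bay1 above 0.027 m and z of green3_cap in the frame of bay1 below 0.005 m and linear speed of green3 below 0.03 m/s) or (distance between green3_mid and bay2 below 0.005 m and x of green3_cap in the frame of bay2 above 0.027 m and z of green3_cap in the frame of bay2 below 0.005 m and linear speed of green3 below 0.03 m/s) or (distance between green3_mid and bay3 below 0.005 m and x of green3_cap in the frame of bay3 above 0.027 m and z of green3_cap in the frame of bay3 below 0.005 m and linear speed of green3 below 0.03 m/s))), for 0.2 s.
2. the start button is pressed fully down (value of joint start above 0.0045 m), for 0.05 s.
At the end, for the whole second after the job is handed in: Each green cell is home in a bay (centre within 5 mm, level, cap end at the cap contact), each blue cell lies in the drawer, at rest, the drawer shut to within 6 mm; the start button was pressed down over 4.5 mm with all green cells in (all of step 1 and x of blue1_mid in the frame of drawer_floor between -0.078 and 0.078 m and y of blue1_mid in the frame of drawer_floor between -0.109 and 0.109 m and z of blue1_mid in the frame of drawer_floor between 0.01 and 0.035 m and linear speed of each of blue1, blue2, blue3 below 0.05 m/s and x of blue2_mid in the frame of drawer_floor between -0.078 and 0.078 m and y of blue2_mid in the frame of drawer_floor between -0.109 and 0.109 m and z of blue2_mid in the frame of drawer_floor between 0.01 and 0.035 m and x of blue3_mid in the frame of drawer_floor between -0.078 and 0.078 m and y of blue3_mid in the frame of drawer_floor between -0.109 and 0.109 m and z of blue3_mid in the frame of drawer_floor between 0.01 and 0.035 m and value of joint cab_drawer0 below 0.006 m); the robot touches nothing.
It fails at once if one of the other things on the desk is pushed more than 50 mm from its place (distance of any of joystick_base, dust_cover, heat_sink, trigger, cartridge, stick_cap, solder_reel from where it was at the start of the episode above 0.05 m).
Of blue1, blue2, blue3 only 2 to 3 are there at a start; the rules pass over those that are not, and their reading is None.
Of green1, green2, green3 only 2 to 3 are there at a start; the rules pass over those that are not, and their reading is None.
At some moment in a run one of green1, green2, green3 may be knocked a few centimetres aside while the robot is not near it.
Once in a run the grip may slacken for a moment while it holds something.
It also fails if it takes over 210 s, if anything falls off the work surface, if the arm or the gripper's body presses on something with over 40 N, if the wrist force passes 120 N, or if a joint passes its speed limit or range.

## Working session

There is one attempt and no reset: what is moved stays moved. The work goes in short steps, Python scripts to look and compute and a tool call to move; the robot and the scene stay as the last step left them, time stands still between calls to the robot, and variables do not carry over. Pictures are saved under pics/ and viewed, about 12 in all and at most 16, crops included, and the job is handed in when it is done.

Besides the shell and the picture viewer there is one more tool, called after "Emit:" as name(argument=value, ...) on one line, values as JSON. drive_tool: Moves the arm, as the interface text tells. Its arguments: {"type":"object","properties":{"deltas":{"type":"array"},"jaw":{"type":"number"},"force":{"type":"number"}},"required":["deltas"]}

```bash
mkdir -p pics; ls; cat > h.py <<'E'
import numpy as np, cv2
from rig import r, cams, job
def grab(n):
    p=cams.camera_params(n); im,d=cams.grab_frame(n); return im,d,p
def cloud(d,p):
    v,u=np.mgrid[0:d.shape[0],0:d.shape[1]]
    c=np.stack([(u-p['cx'])/p['fx']*d,(v-p['cy'])/p['fy']*d,d],-1)
    W=(c-np.array(p['t']))@np.array(p['R'])
    W[d<=0]=np.nan
    return W
def save(n,im): cv2.imwrite('pics/'+n,cv2.cvtColor(im,cv2.COLOR_RGB2BGR))
def proj(p,X):
    c=np.array(p['R'])@np.array(X)+np.array(p['t']); return p['fx']*c[0]/c[2]+p['cx'],p['fy']*c[1]/c[2]+p['cy']
E
python3 - <<'E'
from h import *
for n in ['top','side']:
    im,d,p=grab(n); save(n+'0.png',cv2.resize(im,(800,600),interpolation=cv2.INTER_CUBIC)); np.savez('/tmp/'+n+'0',im=im,d=d,W=cloud(d,p)); print(n,p['fx'],-np.array(p['R']).T@p['t'])
print(r.sense(), r.tcp_to_tips)
E
```

```text
pics
top 357.0317286996652 [ 492.69660839   64.31521571 1057.77905879]
side 374.35964423480397 [  567.25322522 -1001.88361155   661.20161063]
{'clock': 0.1, 'qpos': array([-1.22739581e+00,  3.53573008e-01,  1.63406406e+00, -1.00113623e-05,
        1.15518177e+00, -2.41975862e-03]), 'qvel': array([-0.00049765,  0.0001919 , -0.00147353, -0.00231129,  0.00225657,
       -0.00129809]), 'joint_efforts': array([-3.41533053e-06, -6.06351185e+01, -3.42816746e+01, -1.99073379e-04,
        3.80551064e-03,  4.02590047e-06]), 'eef_pos': array([ 211.70535378, -587.62472345,  247.63856892]), 'tcp_rot': array([-3.14036645e+00,  6.18701518e-06,  3.45824323e-01]), 'contact_force': array([ 0.29369377, -0.50089465, -0.4991363 ]), 'wrist_torque': array([-0.0389571 , -0.03475591,  0.04879216]), 'opening': 0.9978367175846687} 17.0
```

View pics/top0.png

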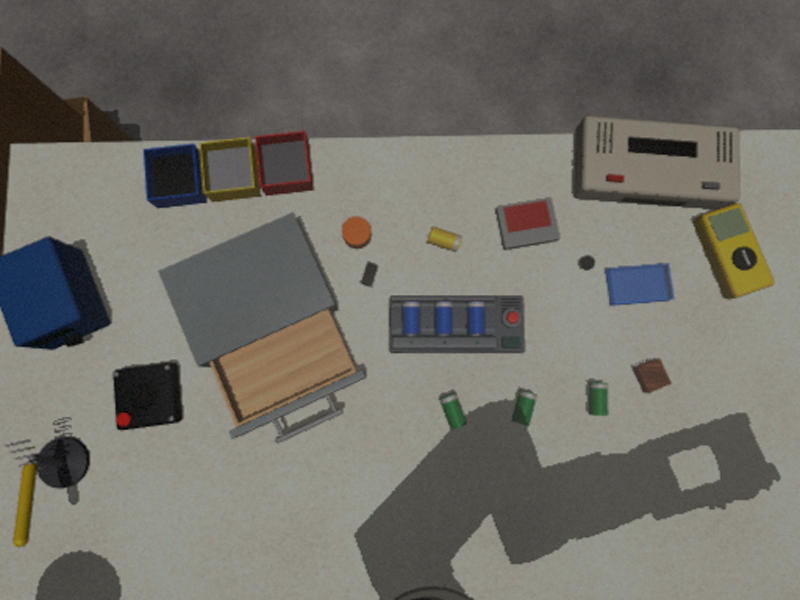

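View pics/side0.png

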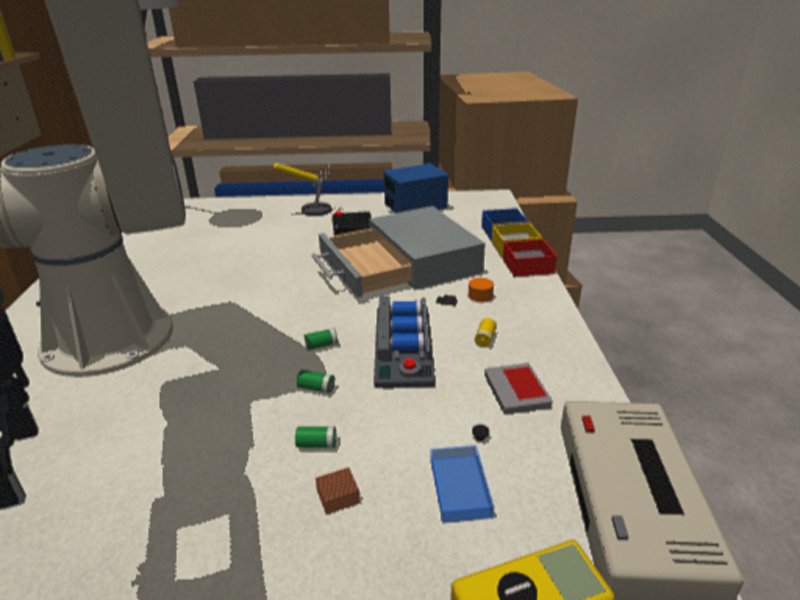

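All three blue cells are in the bays at (411,318), (443,318) and (476,318). The three green cells are at (453,410), (524,407) and (598,398), with their white bands towards +x. The yellow cell at (445,239) is a look-alike to ignore, and the other blue objects are the bin and the dust cover. The drawer is open, with its handle near (310,418).

```bash
cat >> h.py <<'E'
def cells(im,W,col,zmin,zmax,box=None):
    """returns list of (x,y,yaw toward band,L,Wd) from upper surface of cells"""
    hsv=cv2.cvtColor(im,cv2.COLOR_RGB2HSV); H,S,V=cv2.split(hsv)
    m={'g':(H>45)&(H<85)&(S>110)&(V>35),'b':(H>105)&(H<130)&(S>120)&(V>50)}[col]
    m=m&(W[...,2]>zmin-8)&(W[...,2]<zmax+8)
    n,lab,st,_=cv2.connectedComponentsWithStats(m.astype(np.uint8))
    out=[]
    for i in range(1,n):
        if st[i,4]<60: continue
        c=lab==i; P=W[c]; ce=np.nanmedian(P[:,:2],0)
        rr,ww,a=cv2.minAreaRect(P[:,:2].astype(np.float32))
        if max(ww)>90: continue
        k=cv2.dilate(c.astype(np.uint8),np.ones((41,41)))>0
        D=np.linalg.norm(W[...,:2]-ce,axis=-1)
        k=k&(D<45)&(W[...,2]>zmin)&(W[...,2]<zmax)
        n2,l2=cv2.connectedComponents(k.astype(np.uint8)); 
        ids=l2[c&k]; k=l2==np.bincount(ids[ids>0]).argmax()
        Q=W[k][:,:2].astype(np.float32)
        q,w,a=cv2.minAreaRect(Q); a=np.radians(a)
        if w[1]>w[0]: a+=np.pi/2; w=w[::-1]
        ax=np.array([np.cos(a),np.sin(a)])
        white=k&(S<70)&(V>90)
        wc=W[white][:,:2].mean(0) if white.sum()>3 else np.array(q)
        s=(wc-np.array(q))@ax
        if s<0: ax=-ax
        out.append((q[0],q[1],np.arctan2(ax[1],ax[0]),w[0],w[1],abs(s),ce[0],ce[1]))
    return out
E
python3 - <<'E'
from h import *
np.set_printoptions(precision=2,suppress=True)
z=np.load('/tmp/top0.npz'); im,W=z['im'],z['W']
print('desk',np.nanmedian(W[300:330,300:350,2]))
for c,a,b in(('g',18,40),('b',42,62)):
    for o in cells(im,W,c,a,b): print(c,np.array(o))
hsv=cv2.cvtColor(im,cv2.COLOR_RGB2HSV)
k=((hsv[...,0]<8)|(hsv[...,0]>172))&(hsv[...,1]>150); k[:190]=0;k[215:]=0;k[:,:315]=0;k[:,345:]=0
print('btn',np.nanmedian(W[k],0),k.sum())
# drawer case top & front
for u,v in [(160,270),(295,213),(335,308),(205,363),(230,433),(365,371),(277,438),(342,408),(215,362),(238,420),(355,372),(326,312)]:
    U,V_=int(u*.64),int(v*.64); print((u,v),W[V_,U])
# charger top view bounds z>30
k=(W[...,2]>12)&(W[...,0]>390)&(W[...,0]<560)&(np.abs(W[...,1]-20)<170)
n,l,st,_=cv2.connectedComponentsWithStats(k.astype(np.uint8))
i=1+st[1:,4].argmax(); print(cv2.minAreaRect(W[l==i][:,:2].astype(np.float32)))
k=(W[...,2]>70)&(W[...,2]<92)&(W[...,1]>150)&(W[...,1]<520)&(W[...,0]>350)&(W[...,0]<750)
n,l,st,_=cv2.connectedComponentsWithStats(k.astype(np.uint8)); i=1+st[1:,4].argmax(); print('case',cv2.minAreaRect(W[l==i][:,:2].astype(np.float32)))
E
```

```text
desk 0.7283609574885433
g [ 436.98 -180.68   -0.31   61.12   32.65   13.16  437.74 -181.26]
g [435.05 -49.4    0.33  61.    32.73  17.71 427.32 -50.26]
b [592.74  16.46  -0.29  81.98  63.01   8.8  598.84  24.17]
b [594.32 -27.49   0.22  86.99  62.44  15.89 597.32 -35.03]
b [ 591.27 -102.04   -0.35   85.84   62.14   17.05  596.07  -93.94]
btn [ 600.35 -162.92   40.24] 32
(160, 270) [714.72 501.33   0.2 ]
(295, 213) [796.42 231.22  77.08]
(335, 308) [625.75 163.61  39.54]
(205, 363) [530.49 386.49  76.84]
(230, 433) [408.23 345.15  64.47]
(365, 371) [510.52 112.01  23.66]
(277, 438) [396.47 267.2   48.8 ]
(342, 408) [444.81 153.95  46.36]
(215, 362) [533.81 378.22  51.42]
(238, 420) [431.33 334.23  55.87]
(355, 372) [507.63 127.23  56.33]
(326, 312) [622.56 182.83  22.32]
((489.49603271484375, 149.46749877929688), (81.02279663085938, 137.48182678222656), 89.52890014648438)
case ((661.521728515625, 315.03271484375), (185.84432983398438, 260.9142150878906), 22.95084571838379)
```

```bash
cat >> h.py <<'E'
def go(x,y,z,yaw=None):
    """print tool-frame shift (cm) first at present yaw, then turn"""
    s=r.sense(); R=cv2.Rodrigues(np.zeros(3))[0]
    from scipy.spatial.transform import Rotation as Ro
    R=Ro.from_euler('xyz',s['tcp_rot']).as_matrix()
    d=R.T@(np.array([x,y,z])-s['eef_pos'])/10
    t=0 if yaw is None else -(yaw-s['tcp_rot'][2]); t=(t+np.pi/2)%np.pi-np.pi/2
    print('go tool cm',d.round(2),'turn',round(t,3),'t',s['clock'],'op',round(s['opening'],3))
E
python3 - <<'E'
from h import *
p=cams.camera_params('wrist'); s=r.sense()
print(p['fx'],-np.array(p['R']).T@p['t'],np.array(p['R']).round(2).tolist())
go(500,-60,330,0)
E
```

```text
278.84919154438876 [ 284.11950877 -562.08863685  373.98469132] [[0.34, -0.94, -0.0], [-0.9, -0.32, 0.3], [-0.29, -0.1, -0.95]]
go tool cm [ 45.01 -39.88  -8.19] turn 0.346 t 0.1 op 0.998
```

Emit:
drive_tool(deltas=[[3.2, -2.45, -0.55, 0], [3.2, -2.45, -0.55, 0], [3.2, -2.45, -0.55, 0], [3.2, -2.45, -0.55, 0], [3.2, -2.45, -0.55, 0], [3.2, -2.45, -0.55, 0], [3.2, -2.45, -0.55, 0], [3.2, -2.45, -0.55, 0], [3.2, -2.45, -0.55, 0], [3.2, -2.45, -0.55, 0], [3.2, -2.45, -0.55, 0], [3.2, -2.45, -0.55, 0]])

```text
clock: 1.1
eef_pos: [474.0, -179.3, 314.5]
tcp_rot: [-3.142, 0.0, 0.346]
contact_force: [0.9, -0.9, -0.2]
opening: 0.998
```

Emit:
drive_tool(deltas=[[3.2, -2.45, -0.55, 0], [3.2, -2.45, -0.55, 0], [3.2, -2.45, -0.5, 0], [0, 0, 0, 0.12], [0, 0, 0, 0.12], [0, 0, 0, 0.106], [0, 0, 0, 0], [0, 0, 0, 0]])

```text
clock: 1.77
eef_pos: [538.7, -79.5, 330.0]
tcp_rot: [-3.141, 0.001, 0.003]
contact_force: [0.6, 0.1, -0.1]
opening: 0.998
```

```bash
python3 - <<'E'
from h import *
np.set_printoptions(precision=2,suppress=True)
s=r.sense();print(s['eef_pos'],s['tcp_rot'],s['qpos'])
im,d,p=grab('wrist');W=cloud(d,p);np.savez('/tmp/w1',im=im,d=d,W=W);save('w1.png',im)
for c,a,b in(('g',18,40),('b',44,62)):
    for o in cells(im,W,c,a,b): print(c,np.array(o))
E
```

```text
[538.7  -79.46 329.98] [-3.14  0.    0.  ] [-0.15  0.16  1.71  0.    1.28  1.42]
g [ 448.84 -319.39   -0.08   61.73   32.02   21.43  443.23 -313.57]
g [434.4  -50.97   0.33  61.56  32.93  21.92 429.3  -55.86]
g [ 436.27 -182.18   -0.33   61.22   32.42   19.63  431.41 -177.  ]
b [592.91  12.61   2.86  79.78  62.94   3.56 599.61  18.42]
b [591.8  -45.68   2.85  80.41  63.09  19.12 598.45 -39.68]
b [599.75 -98.41   0.01  61.82  28.29  10.5  597.18 -97.16]
```

View pics/w1.png

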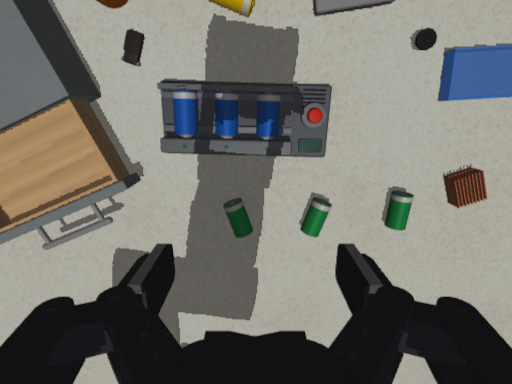

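The wrist view shows three bays with blue cells at (186,113), (227,115) and (268,116). The button is at (315,115), and the three green cells are at (238,217), (316,216) and (398,210), all with caps towards +x. Next I measure the bay frame from the charger structure.

```bash
python3 - <<'E'
from h import *
np.set_printoptions(precision=2,suppress=True)
z=np.load('/tmp/w1.npz'); im,W=z['im'],z['W']
hsv=cv2.cvtColor(im,cv2.COLOR_RGB2HSV);H,S,V=cv2.split(hsv)
m=(H>105)&(H<130)&(S>120)&(V>50)
n,l,st,c=cv2.connectedComponentsWithStats(m.astype(np.uint8))
for i in range(1,n):
    if 250<st[i,4]<1500:
        P=W[l==i]; P=P[np.abs(P[:,2]-47)<8]
        if len(P)<100: continue
        # ridge: fit circle cross-section: z = 51-(y-yc)^2/33
        A=np.c_[P[:,0]-597,P[:,1],np.ones(len(P)),]
        f=lambda q:(np.sqrt(np.maximum(16.5**2-(P[:,1]-q[0]-q[1]*(P[:,0]-597))**2,0))+q[2]-P[:,2])
        from scipy.optimize import least_squares
        s=least_squares(f,[np.median(P[:,1]),0,34.5],loss='soft_l1');print('ridge',c[i],s.x,np.median(np.abs(f(s.x))), P[:,0].min(),P[:,0].max())
R=(np.abs(W[...,1]+40)<90)&(S<90)&(V<130)
k=R&(W[...,2]>46)&(W[...,2]<51)&(W[...,0]<575);n,l,st,_=cv2.connectedComponentsWithStats(k.astype(np.uint8));i=1+st[1:,4].argmax()
P=W[l==i];print('housing',np.percentile(P[:,:3],[1,5,50,95,99],axis=0),cv2.minAreaRect(P[:,:2].astype(np.float32)))
k=R&(W[...,2]>38)&(W[...,2]<44)&(W[...,0]>620);n,l,st,_=cv2.connectedComponentsWithStats(k.astype(np.uint8));i=1+st[1:,4].argmax()
P=W[l==i];print('capwall',np.percentile(P[:,:3],[1,5,50,95,99],axis=0),cv2.minAreaRect(P[:,:2].astype(np.float32)))
k=((H<8)|(H>172))&(S>150)&(np.abs(W[...,1]+167)<25)&(np.abs(W[...,0]-600)<40); print('btn',np.median(W[k],0),k.sum())
k=(W[...,2]>18)&(W[...,2]<52)&(W[...,0]>520)&(W[...,0]<660)&(W[...,1]>-210)&(W[...,1]<65)
print('charger',cv2.minAreaRect(W[k][:,:2].astype(np.float32)))
go(597,18,120,0)
E
```

```text
ridge [185.06 116.08] [22.07 -0.02 35.02] 0.5645298434454631 573.8513529878122 622.5147388003452
ridge [226.28 117.32] [-37.96  -0.02  34.97] 0.49245513992304524 572.479890397803 621.2895367713353
ridge [267.48 118.36] [-97.84  -0.02  35.  ] 0.5710856510460474 571.3527129295961 620.1279583332173
housing [[ 546.   -128.17   46.3 ]
 [ 547.58 -120.92   46.92]
 [ 557.75  -39.58   48.52]
 [ 567.54   41.12   49.87]
 [ 568.89   48.38   50.37]] ((557.3543701171875, -40.013031005859375), (180.17506408691406, 22.02342987060547), 88.67203521728516)
capwall [[ 633.46 -127.43   38.8 ]
 [ 634.63 -120.31   39.47]
 [ 638.48  -40.07   40.89]
 [ 642.49   40.85   42.28]
 [ 643.57   48.04   42.96]] ((638.005126953125, -40.12561798095703), (179.34666442871094, 9.33652114868164), 88.64047241210938)
btn [ 601.23 -165.47   40.38] 171
charger ((593.67919921875, -65.03681182861328), (250.59068298339844, 105.48326873779297), 88.67556762695312)
go tool cm [ 5.87 -9.74 21.  ] turn 0.003 t 1.8167 op 1.003
```

Emit:
drive_tool(deltas=[[1.1, -1.68, 3.0, 0.026], [1.1, -1.68, 3.0, 0], [1.1, -1.68, 3.0, 0], [1.1, -1.68, 3.0, 0], [1.1, -1.68, 3.0, 0], [1.1, -1.68, 3.0, 0], [0, 0, 0, 0], [0, 0, 0, 0], [0, 0, 0, 0]], jaw=0.45, force=40)

```text
clock: 2.57
eef_pos: [607.1, 19.2, 151.0]
tcp_rot: [3.141, -0.0, -0.025]
contact_force: [-0.6, 0.2, 0.4]
opening: 0.548
```

```bash
cat >> h.py <<'E'
from scipy.optimize import least_squares
def ridge(im,W,col,x0,y0,zc):
    """fit axis of cell (cylinder R16.5) near x0,y0 from sleeve pixels: returns x mid (sleeve), y at x0, slope, z"""
    H,S,V=cv2.split(cv2.cvtColor(im,cv2.COLOR_RGB2HSV))
    m={'g':(H>45)&(H<85)&(S>110)&(V>25),'b':(H>105)&(H<130)&(S>120)&(V>40)}[col]
    m&=(np.hypot(W[...,0]-x0,W[...,1]-y0)<45)&(np.abs(W[...,2]-zc-8)<12)
    P=W[m]
    f=lambda q:np.sqrt(np.maximum(16.5**2-((P[:,1]-q[0]-q[1]*(P[:,0]-x0))*np.cos(np.arctan(q[1])))**2,0))+q[2]-P[:,2]
    s=least_squares(f,[np.median(P[:,1]),0,zc],loss='soft_l1')
    return s.x,len(P),np.median(np.abs(s.fun)),np.percentile(P[:,0],[1,99])
E
python3 - <<'E'
from h import *
np.set_printoptions(precision=2,suppress=True)
s=r.sense();print(s['eef_pos'],s['tcp_rot'])
im,d,p=grab('wrist');W=cloud(d,p);np.savez('/tmp/w2',im=im,d=d,W=W);save('w2.png',im)
for i,y in enumerate((21,-39,-99)): print(ridge(im,W,'b',604,y,34.5))
go(605,21,39.5,-.023)
E
```

```text
[607.14  19.24 150.95] [ 3.14 -0.   -0.02]
(array([21.81, -0.02, 35.18]), 2066, np.float64(0.45464875906280966), array([571.38, 634.06]))
(array([-38.23,  -0.02,  35.21]), 2198, np.float64(0.49307314277270464), array([569. , 632.6]))
(array([-98.28,  -0.03,  35.09]), 2166, np.float64(0.5398572772628256), array([567.38, 631.19]))
go tool cm [-0.27 -0.19 11.22] turn -0.003 t 2.6167 op 0.551
```

View pics/w2.png

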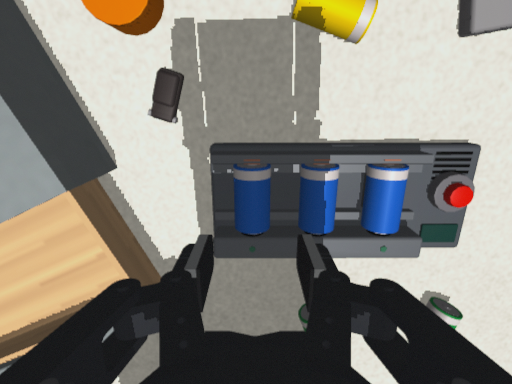

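Emit:
drive_tool(deltas=[[-0.25, -0.23, 0, 0], [0, 0, 3.0, 0], [0, 0, 3.0, 0], [0, 0, 3.0, 0], [0, 0, 2.15, 0], [0, 0, 0, 0]])

```text
clock: 3.12
eef_pos: [602.1, 21.5, 36.2]
tcp_rot: [3.141, 0.005, -0.027]
contact_force: [-1.2, 0.2, 0.6]
opening: 0.549
```

Emit:
drive_tool(deltas=[[0, 0, 0, 0], [0, 0, 0, 0], [0, 0, 0, 0], [0, 0, 0, 0], [0, 0, 0, 0]], jaw=0.8, force=50)

```text
clock: 3.53
eef_pos: [604.8, 21.8, 40.2]
tcp_rot: [3.141, -0.001, -0.026]
contact_force: [-5.3, -2.7, 5.9]
opening: 0.369
```

Emit:
drive_tool(deltas=[[0, 0, -0.5, 0], [0, 0, -1.5, 0], [0, 0, -2, 0], [0, 0, -3, 0], [0, 0, -3, 0], [0, 0, -2, 0], [0, 0, 0, 0]])

```text
clock: 4.12
eef_pos: [608.2, 22.5, 164.5]
tcp_rot: [-3.141, -0.01, -0.026]
contact_force: [1.0, -0.8, -1.4]
opening: 0.369
```

Emit:
drive_tool(deltas=[[-0.6, -1.4, 0, 0], [-1.2, -3.0, 0, 0], [-1.2, -3.0, 0, -0.1], [-1.2, -3.0, 0, -0.11], [-1.2, -3.0, 0, -0.11], [-1.2, -3.0, 0, -0.106]])

```text
clock: 4.62
eef_pos: [523.7, 180.4, 157.8]
tcp_rot: [-3.141, 0.0, 0.405]
contact_force: [-0.2, 1.3, -2.2]
opening: 0.366
```

```bash
python3 - <<'E'
from h import *
go(498,311,110,.4)
E
```

```text
go tool cm [  2.79 -13.01   4.78] turn 0.005 t 4.6167 op 0.366
```

Emit:
drive_tool(deltas=[[0.4, -2.5, 0, 0], [0.6, -2.6, 0, 0], [0.6, -2.6, 0, 0], [0.6, -2.6, 0, 0], [0.5, -2.2, 0, 0], [0, 0, 0, 0], [0, 0, 0, 0]])

```text
clock: 5.2
eef_pos: [499.9, 305.3, 157.7]
tcp_rot: [-3.142, 0.001, 0.402]
contact_force: [0.0, -0.6, -2.1]
opening: 0.362
```

```bash
python3 - <<'E'
from h import *
np.set_printoptions(precision=1,suppress=True)
s=r.sense();print(s['eef_pos'],s['tcp_rot'])
im,d,p=grab('wrist');W=cloud(d,p);np.savez('/tmp/w3',im=im,d=d,W=W);save('w3.png',im)
a=.4006;X=np.array([np.cos(a),np.sin(a)]);Y=np.array([-X[1],X[0]])
O=np.array([576.3,278.9])
u=(W[...,:2]-O)@X; v=(W[...,:2]-O)@Y; z=W[...,2]
k=(u>-130)&(u<0)&(abs(z-22)<4)&(abs(v)<125)
print('floor u',np.percentile(u[k],[1,5,95,99]),'v',np.percentile(v[k],[1,5,95,99]),np.median(z[k]),k.sum())
k=(u>-150)&(u<-90)&(abs(z-68)<4)&(abs(v)<60); print('front panel top',np.percentile(u[k],[2,50,98]))
k=(u>-200)&(u<-150)&(z>40)&(z<55)&(abs(v)<60);print('handle',np.percentile(u[k],[2,50,98]),k.sum())
k=(u>-5)&(u<40)&(abs(z-80)<5);print('casefront',np.percentile(u[k],[1,5,50]))
go(498,311,44.5,.4)
E
```

```text
[499.9 305.3 157.7] [-3.1  0.   0.4]
floor u [-118.1 -110.4  -10.3   -7.4] v [-110.5 -103.2   98.1  106. ] 22.665013537736957 21935
front panel top [-135.  -126.9 -124.2]
handle [-178.8 -173.2 -169.4] 44
casefront [-0.7  0.9 20.2]
go tool cm [ 0.1 -0.7 11.3] turn 0.001 t 5.25 op 0.365
```

View pics/w3.png

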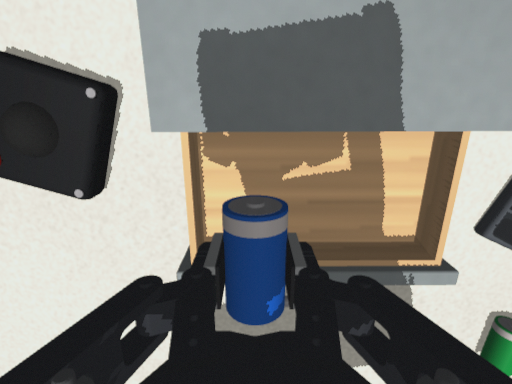

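Emit:
drive_tool(deltas=[[0, -0.3, 2.0, 0], [0, 0, 2.5, 0], [0, 0, 2.5, 0], [0, 0, 2.0, 0], [0, 0, 1.2, 0], [0, 0, 0.8, 0], [0, 0, 0.3, 0], [0, 0, 0, 0], [0, 0, 0, 0], [0, 0, 0, 0]])

```text
clock: 6.08
eef_pos: [500.7, 307.2, 46.9]
tcp_rot: [-3.141, -0.002, 0.4]
contact_force: [-0.0, -0.6, -1.3]
opening: 0.369
```

Emit:
drive_tool(deltas=[[0, 0, 0, 0], [0, 0, 0, 0], [0, 0, 0, 0], [0, 0, 0, 0]], jaw=0.5)

```text
clock: 6.42
eef_pos: [500.2, 307.0, 46.2]
tcp_rot: [-3.141, -0.001, 0.4]
contact_force: [0.1, 0.2, 0.6]
opening: 0.497
```

Emit:
drive_tool(deltas=[[0, 0, -1, 0], [0, 0, -2, 0], [0, 0, -3, 0], [0, 0, -3, 0], [0, 0, -2.5, 0], [0, 0, 0, 0]])

```text
clock: 6.92
eef_pos: [502.6, 308.5, 166.8]
tcp_rot: [-3.14, -0.008, 0.4]
contact_force: [0.9, 1.3, 0.8]
opening: 0.501
```

```bash
python3 - <<'E'
from h import *
go(604,-38.3,160,-.024)
E
```

```text
go tool cm [-4.16 35.89  0.6 ] turn 0.424 t 6.9167 op 0.501
```

Emit:
drive_tool(deltas=[[-0.3, 2, 0, 0], [-0.4, 3.5, 0.1, 0], [-0.5, 3.8, 0.1, 0], [-0.5, 3.8, 0.1, 0], [-0.5, 3.8, 0.1, 0], [-0.5, 3.8, 0.1, 0], [-0.5, 3.8, 0.1, 0], [-0.4, 3.8, 0, 0], [-0.4, 3.8, 0, 0], [-0.16, 2.5, 0, 0], [0, 1.3, 0, 0.1], [0, 0, 0, 0.1]], jaw=0.45)

```text
clock: 7.92
eef_pos: [602.3, -43.0, 155.0]
tcp_rot: [3.141, -0.001, 0.193]
contact_force: [-0.5, 0.3, -0.1]
opening: 0.551
```

Emit:
drive_tool(deltas=[[0, 0, 1.5, 0.11], [0, 0, 1, 0.114], [0, 0, 0, 0], [0, 0, 0, 0], [0, 0, 0, 0]])

```text
clock: 8.33
eef_pos: [601.6, -39.9, 130.4]
tcp_rot: [3.142, -0.0, -0.02]
contact_force: [-0.4, -0.8, -0.1]
opening: 0.55
```

```bash
python3 - <<'E'
from h import *
go(604,-38.3,39.5,-.024)
E
```

```text
go tool cm [ 0.23 -0.17  9.09] turn 0.004 t 8.3333 op 0.55
```

Emit:
drive_tool(deltas=[[0.23, -0.16, 1.5, 0], [0, 0, 2, 0], [0, 0, 2, 0], [0, 0, 1.8, 0], [0, 0, 1.2, 0], [0, 0, 0.6, 0], [0, 0, 0, 0], [0, 0, 0, 0]])

```text
clock: 9.0
eef_pos: [604.2, -38.4, 39.3]
tcp_rot: [3.142, -0.0, -0.023]
contact_force: [0.1, -0.3, 0.1]
opening: 0.555
```

Emit:
drive_tool(deltas=[[0, 0, 0, 0], [0, 0, 0, 0], [0, 0, 0, 0], [0, 0, 0, 0], [0, 0, 0, 0]], jaw=0.8)

```text
clock: 9.42
eef_pos: [604.6, -38.5, 40.2]
tcp_rot: [3.141, -0.002, -0.024]
contact_force: [-1.1, -0.1, 5.9]
opening: 0.365
```

Emit:
drive_tool(deltas=[[0, 0, -0.5, 0], [0, 0, -1.5, 0], [0, 0, -2, 0], [0, 0, -3, 0], [0, 0, -3, 0], [0, 0, -2, 0], [0, 0, 0, 0], [0, 0, 0, 0]])

```text
clock: 10.08
eef_pos: [604.3, -38.5, 160.2]
tcp_rot: [3.142, -0.003, -0.024]
contact_force: [-0.1, -0.6, -2.4]
opening: 0.365
```

```bash
python3 - <<'E'
from h import *
go(521,255.5,160,.4)
E
```

```text
go tool cm [-9.040e+00 -2.919e+01 -1.000e-02] turn -0.424 t 10.0833 op 0.365
```

Emit:
drive_tool(deltas=[[-0.5, -1.5, 0, 0], [-1, -3, 0, 0], [-1.0, -3.2, 0, 0], [-1.0, -3.2, 0, 0], [-1.0, -3.2, 0, 0], [-1.0, -3.2, 0, 0], [-1.0, -3.2, 0, 0], [-1.0, -3.2, 0, 0], [-1.0, -3.2, 0, 0], [-0.5, -2.3, 0, -0.1], [0, 0, 0, -0.12], [0, 0, 0, -0.12]])

```text
clock: 11.08
eef_pos: [518.6, 257.3, 156.8]
tcp_rot: [3.141, 0.003, 0.324]
contact_force: [0.6, 0.5, -1.5]
opening: 0.369
```

Emit:
drive_tool(deltas=[[0, 0, 0, -0.084], [0, 0, 0, 0], [0, 0, 0, 0]])

```text
clock: 11.33
eef_pos: [519.6, 255.6, 157.4]
tcp_rot: [3.142, 0.003, 0.397]
contact_force: [-0.1, -0.2, -1.5]
opening: 0.364
```

```bash
python3 - <<'E'
from h import *
im,d,p=grab('wrist');W=cloud(d,p);save('w4.png',im)
a=.4006;X=np.array([np.cos(a),np.sin(a)]);Y=np.array([-X[1],X[0]]);O=np.array([576.3,278.9])
u=(W[...,:2]-O)@X; v=(W[...,:2]-O)@Y; z=W[...,2]
k=(u>-118)&(u<0)&(z>45)&(z<58)&(v>15)&(v<100);print(np.percentile(u[k],[2,50,98]),np.percentile(v[k],[2,50,98]),k.sum())
go(521,255.5,46,.4)
E
```

```text
[-86.97354611 -56.19564161 -29.26898491] [40.7750774  53.36689321 69.50130233] 2281
go tool cm [ 0.13  0.05 11.16] turn -0.003 t 11.3833 op 0.366
```

View pics/w4.png

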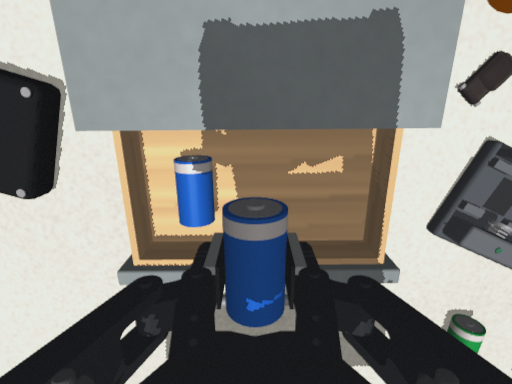

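Emit:
drive_tool(deltas=[[0.1, 0.1, 2.0, 0], [0, 0, 2.5, 0], [0, 0, 2.5, 0], [0, 0, 2.0, 0], [0, 0, 1.2, 0], [0, 0, 0.7, 0], [0, 0, 0.25, 0], [0, 0, 0, 0], [0, 0, 0, 0], [0, 0, 0, 0]])

```text
clock: 12.22
eef_pos: [522.9, 255.5, 48.4]
tcp_rot: [-3.141, -0.002, 0.4]
contact_force: [-0.5, 0.8, -1.6]
opening: 0.37
```

Emit:
drive_tool(deltas=[[0, 0, 0, 0], [0, 0, 0, 0], [0, 0, 0, 0], [0, 0, 0, 0]], jaw=0.5)

```text
clock: 12.55
eef_pos: [522.4, 255.2, 47.7]
tcp_rot: [-3.142, -0.001, 0.4]
contact_force: [-0.2, 0.3, -0.6]
opening: 0.502
```

Emit:
drive_tool(deltas=[[0, 0, -1, 0], [0, 0, -2, 0], [0, 0, -3, 0], [0, 0, -3, 0], [0, 0, -2.5, 0], [0, 0, 0, 0], [0, 0, 0, 0]])

```text
clock: 13.13
eef_pos: [523.1, 255.6, 164.5]
tcp_rot: [-3.141, -0.004, 0.4]
contact_force: [0.0, -0.5, -0.2]
opening: 0.496
```

```bash
python3 - <<'E'
from h import *
go(602.8,-98.3,130,-.024)
E
```

```text
go tool cm [-6.45 35.7   3.42] turn 0.424 t 13.1333 op 0.496
```

Emit:
drive_tool(deltas=[[-0.4, 2, 0, 0], [-0.7, 3.5, 0, 0], [-0.7, 3.8, 0, 0], [-0.7, 3.8, 0, 0], [-0.7, 3.8, 0, 0], [-0.7, 3.8, 0, 0], [-0.7, 3.8, 0.2, 0], [-0.7, 3.8, 0.4, 0], [-0.7, 3.6, 0.6, 0], [-0.5, 2.5, 0.7, 0], [0, 1.3, 0.7, 0.1], [0, 0, 0.7, 0.1]], jaw=0.45)

```text
clock: 14.13
eef_pos: [601.2, -102.0, 127.8]
tcp_rot: [3.141, 0.001, 0.193]
contact_force: [0.6, 0.2, -0.0]
opening: 0.546
```

Emit:
drive_tool(deltas=[[0, 0, 0, 0.11], [0, 0, 0, 0.114], [0, 0, 0, 0], [0, 0, 0, 0], [0, 0, 0, 0]])

```text
clock: 14.55
eef_pos: [600.8, -98.9, 128.8]
tcp_rot: [-3.141, 0.001, -0.02]
contact_force: [0.8, 0.4, -0.1]
opening: 0.551
```

```bash
python3 - <<'E'
from h import *
go(602.8,-98.3,40,-.024)
E
```

```text
go tool cm [ 0.2  -0.06  8.88] turn 0.004 t 14.55 op 0.551
```

Emit:
drive_tool(deltas=[[0.2, -0.06, 1.5, 0.003], [0, 0, 2, 0], [0, 0, 2, 0], [0, 0, 1.7, 0], [0, 0, 1.1, 0], [0, 0, 0.5, 0], [0, 0, 0, 0], [0, 0, 0, 0]])

```text
clock: 15.22
eef_pos: [603.5, -98.5, 41.7]
tcp_rot: [3.142, -0.0, -0.026]
contact_force: [-0.1, -0.1, 0.2]
opening: 0.553
```

Emit:
drive_tool(deltas=[[0, 0, 0, 0], [0, 0, 0, 0], [0, 0, 0, 0], [0, 0, 0, 0], [0, 0, 0, 0]], jaw=0.8)

```text
clock: 15.63
eef_pos: [604.0, -98.7, 42.6]
tcp_rot: [3.141, -0.002, -0.027]
contact_force: [-1.3, -0.3, 5.8]
opening: 0.369
```

Emit:
drive_tool(deltas=[[0, 0, -0.5, 0], [0, 0, -1.5, 0], [0, 0, -2, 0], [0, 0, -3, 0], [0, 0, -3, 0], [0, 0, -2, 0], [0, 0, 0, 0], [0, 0, 0, 0]])

```text
clock: 16.3
eef_pos: [603.8, -98.6, 162.6]
tcp_rot: [3.141, -0.003, -0.027]
contact_force: [-0.5, -0.4, -2.4]
opening: 0.368
```

```bash
python3 - <<'E'
from h import *
go(544.5,201,160,.4)
E
```

```text
go tool cm [ -6.74 -29.79   0.23] turn -0.427 t 16.3 op 0.368
```

Emit:
drive_tool(deltas=[[-0.4, -1.5, 0, 0], [-0.7, -3, 0, 0], [-0.7, -3.3, 0, 0], [-0.7, -3.3, 0, 0], [-0.7, -3.3, 0, 0], [-0.7, -3.3, 0, 0], [-0.7, -3.3, 0, 0], [-0.7, -3.3, 0, 0], [-0.7, -3.3, 0, 0], [-0.6, -2.2, 0, -0.1], [0, 0, 0, -0.12], [0, 0, 0, -0.12]])

```text
clock: 17.3
eef_pos: [543.2, 203.0, 159.3]
tcp_rot: [-3.141, 0.003, 0.321]
contact_force: [0.0, 0.1, -1.5]
opening: 0.365
```

Emit:
drive_tool(deltas=[[0, 0, 0, -0.087], [0, 0, 0, 0], [0, 0, 0, 0]])

```text
clock: 17.55
eef_pos: [544.1, 201.3, 159.8]
tcp_rot: [-3.141, 0.003, 0.397]
contact_force: [-0.0, -0.2, -1.8]
opening: 0.366
```

```bash
python3 - <<'E'
from h import *
im,d,p=grab('wrist');W=cloud(d,p);save('w5.png',im)
a=.4006;X=np.array([np.cos(a),np.sin(a)]);Y=np.array([-X[1],X[0]]);O=np.array([576.3,278.9])
u=(W[...,:2]-O)@X; v=(W[...,:2]-O)@Y; z=W[...,2]
for lo,hi in((25,100),(-35,22)):
    k=(u>-118)&(u<0)&(z>45)&(z<58)&(v>lo)&(v<hi);print(np.percentile(u[k],[2,50,98]),np.percentile(v[k],[2,50,98]),k.sum())
e=r.sense()['eef_pos'][:2];print('tcp uv',(e-O)@X,(e-O)@Y)
go(544.5,201,46,.4)
E
```

```text
[-86.88026941 -56.09453288 -29.22295495] [40.35103144 51.04387639 67.56378938] 2245
[-87.95172226 -57.10524388 -30.24233056] [-15.65947795  -3.04286467  13.15867385] 2223
tcp uv -59.67035295171394 -59.11061702481353
go tool cm [ 0.02  0.02 11.41] turn -0.003 t 17.6 op 0.365
```

Both cells are in place, and v=-59 is clear for the third.

Emit:
drive_tool(deltas=[[0, 0, 2.0, 0], [0, 0, 2.5, 0], [0, 0, 2.5, 0], [0, 0, 2.0, 0], [0, 0, 1.3, 0], [0, 0, 0.8, 0], [0, 0, 0.3, 0], [0, 0, 0, 0], [0, 0, 0, 0], [0, 0, 0, 0]])

```text
clock: 18.43
eef_pos: [545.9, 201.4, 48.1]
tcp_rot: [3.142, -0.001, 0.399]
contact_force: [-0.4, 0.5, -1.3]
opening: 0.368
```

Emit:
drive_tool(deltas=[[0, 0, 0, 0], [0, 0, 0, 0], [0, 0, 0, 0], [0, 0, 0, 0]], jaw=0.5)

```text
clock: 18.77
eef_pos: [545.5, 201.3, 47.6]
tcp_rot: [3.142, -0.001, 0.4]
contact_force: [-0.1, 0.2, -0.7]
opening: 0.499
```

Emit:
drive_tool(deltas=[[0, 0, -1, 0], [0, 0, -2, 0], [0, 0, -3, 0], [0, 0, -3, 0], [0, 0, -2.5, 0], [0, 0, 0, 0], [0, 0, 0, 0]])

```text
clock: 19.35
eef_pos: [546.4, 201.6, 164.6]
tcp_rot: [3.141, -0.004, 0.4]
contact_force: [-0.6, 0.1, -0.6]
opening: 0.5
```

```bash
python3 - <<'E'
from h import *
im,d,p=grab('wrist');W=cloud(d,p);save('w6.png',im)
a=.4006;X=np.array([np.cos(a),np.sin(a)]);Y=np.array([-X[1],X[0]]);O=np.array([576.3,278.9])
u=(W[...,:2]-O)@X; v=(W[...,:2]-O)@Y; z=W[...,2]
for lo,hi in((25,100),(-31,22),(-95,-31)):
    k=(u>-118)&(u<0)&(z>45)&(z<62)&(v>lo)&(v<hi);print(np.percentile(u[k],[2,50,98]),np.percentile(v[k],[2,50,98]),np.percentile(z[k],98),k.sum())
h=O-173*X; print('handle',h)
b=O-(173+70)*X; print('pre',b); go(b[0],b[1],164,.4)
E
```

```text
[-117.90654839  -59.98231809  -28.09305018] [34.20208662 51.61524335 87.71124136] 57.62173185957257 2504
[-117.7099686   -57.99665346  -29.082351  ] [-24.99150631  -2.84303126  14.81895373] 56.748162044672014 2282
[-117.74397252  -65.02627171  -31.07388612] [-88.36556523 -59.98213716 -38.0341132 ] 58.479486298766496 2623
handle [416.99689834 211.43503278]
pre [352.53899594 184.13706917]
go tool cm [-18.43  -5.93  -0.12] turn -0.0 t 19.4 op 0.498
```

Emit:
drive_tool(deltas=[[-1, -0.4, 0, 0], [-2.5, -0.9, 0, 0], [-3, -1, 0, 0], [-3, -1, 0, 0], [-3, -1, 0, 0], [-3, -1, 0, 0], [-1.8, -0.6, 0, 0], [0, 0, 0, 0], [0, 0, 0, 0]], jaw=1.0)

```text
clock: 20.15
eef_pos: [361.2, 187.7, 161.5]
tcp_rot: [3.141, 0.002, 0.401]
contact_force: [0.4, 0.9, 0.9]
opening: 0.0
```

Emit:
drive_tool(deltas=[[0, 0, 2, 0], [0, 0, 3, 0], [0, 0, 3, 0], [0, 0, 2.5, 0], [0, 0, 1.3, 0], [0, 0, 0, 0], [0, 0, 0, 0]])

```text
clock: 20.73
eef_pos: [362.9, 187.9, 43.5]
tcp_rot: [3.141, 0.002, 0.4]
contact_force: [-0.1, -0.0, 0.5]
opening: 0.0
```

```bash
python3 - <<'E'
from h import *
a=.4006;X=np.array([np.cos(a),np.sin(a)]);Y=np.array([-X[1],X[0]]);O=np.array([576.3,278.9])
s=r.sense();e=s['eef_pos'];print(e,(e[:2]-O)@X,(e[:2]-O)@Y,s['tcp_rot'],s['opening'])
E
```

```text
[362.92483255 187.92240589  43.48520672] -231.96026818573708 -0.5645332092896873 [3.14139322e+00 2.39282419e-03 3.99517629e-01] 0.00016716195822419374
```

Emit:
drive_tool(deltas=[[1.2, 0, 0, 0], [1.2, 0, 0, 0], [1, 0, 0, 0], [0.8, 0, 0, 0], [0.8, 0, 0, 0], [0.8, 0, 0, 0], [0.8, 0, 0, 0], [0.8, 0, 0, 0], [0.8, 0, 0, 0], [0.8, 0, 0, 0], [0.8, 0, 0, 0], [0.8, 0, 0, 0]])

```text
clock: 21.73
eef_pos: [461.3, 229.8, 44.2]
tcp_rot: [-3.142, 0.0, 0.4]
contact_force: [-1.0, 0.8, 1.3]
opening: 0.002
```

Emit:
drive_tool(deltas=[[0.8, 0, 0, 0], [0.8, 0, 0, 0], [0.8, 0, 0, 0], [0.7, 0, 0, 0], [0.6, 0, 0, 0], [0.5, 0, 0, 0], [0.4, 0, 0, 0], [0.4, 0, 0, 0], [0, 0, 0, 0]])

```text
clock: 22.48
eef_pos: [507.7, 249.3, 44.4]
tcp_rot: [3.142, -0.001, 0.4]
contact_force: [0.8, 0.1, 0.5]
opening: -0.002
```

```bash
python3 - <<'E'
from h import *
a=.4006;X=np.array([np.cos(a),np.sin(a)]);Y=np.array([-X[1],X[0]]);O=np.array([576.3,278.9])
s=r.sense();e=s['eef_pos'];print((e[:2]-O)@X,(e[:2]-O)@Y,s['contact_force'])
E
```

```text
-74.67297189627394 -0.500564845526165 [0.84195474 0.09846005 0.47652024]
```

Emit:
drive_tool(deltas=[[0.3, 0, 0, 0], [0.3, 0, 0, 0], [0.3, 0, 0, 0], [0.2, 0, 0, 0], [0, 0, 0, 0]])

```text
clock: 22.9
eef_pos: [514.7, 252.2, 43.9]
tcp_rot: [3.141, 0.006, 0.4]
contact_force: [-8.9, -3.3, 6.3]
opening: 0.001
```

Emit:
drive_tool(deltas=[[0.2, 0, 0, 0], [0.2, 0, 0, 0], [0, 0, 0, 0]])

```text
clock: 23.15
eef_pos: [514.9, 252.2, 43.2]
tcp_rot: [3.141, 0.013, 0.4]
contact_force: [-18.6, -7.3, 12.9]
opening: 0.001
```

```bash
python3 - <<'E'
from h import *
a=.4006;X=np.array([np.cos(a),np.sin(a)]);Y=np.array([-X[1],X[0]]);O=np.array([576.3,278.9])
s=r.sense();e=s['eef_pos'];print((e[:2]-O)@X,(e[:2]-O)@Y,s['contact_force'])
im,d,p=grab('top');W=cloud(d,p);u=(W[...,:2]-O)@X; v=(W[...,:2]-O)@Y; z=W[...,2]
k=(u>-80)&(u<-3)&(v>40)&(v<100)&(z>20);print('top: stuff in front',np.percentile(u[k],[2,20,50]),k.sum())
im,d,p=grab('side');save('s1.png',im[100:250,150:400])
E
```

```text
-66.9707562568896 -0.6205930161476125 [-18.60239223  -7.27950384  12.89450182]
top: stuff in front [-79.3169966  -71.73479276 -56.06259792] 459
```

Emit:
drive_tool(deltas=[[-0.6, 0, 0, 0], [-1, 0, 0, 0], [-1.5, 0, 0, 0], [-1.5, 0, 0, 0], [-1, 0, 0, 0], [0, 0, -2, 0], [0, 0, -3, 0], [0, 0, -3, 0], [0, 0, -3, 0], [0, 0, 0, 0]])

```text
clock: 24.08
eef_pos: [472.1, 234.5, 159.8]
tcp_rot: [-3.141, -0.009, 0.4]
contact_force: [2.5, 0.4, 1.2]
opening: -0.0
```

```bash
python3 - <<'E'
from h import *
np.set_printoptions(precision=2,suppress=True)
a=.4006;X=np.array([np.cos(a),np.sin(a)]);Y=np.array([-X[1],X[0]]);O=np.array([576.3,278.9])
im,d,p=grab('top');W=cloud(d,p);u=(W[...,:2]-O)@X; v=(W[...,:2]-O)@Y; z=W[...,2]
k=(u>-60)&(u<20)&(v>70)&(v<105)&(abs(z-66)<6);print('panel top',np.percentile(u[k],[2,20,50,98]),k.sum())
for o in cells(im,W,'g',18,40): print(np.array(o))
go(445,-50,150,.33)
E
```

```text
panel top [-3.2  -2.01 -1.09  0.55] 16
[434.89 -49.14   0.33  61.16  32.48  13.68 427.51 -50.19]
go tool cm [-13.47  25.14   0.64] turn 0.07 t 24.1333 op -0.003
```

Emit:
drive_tool(deltas=[[-1, 1.6, 0, 0], [-1.8, 3.2, 0, 0], [-1.9, 3.3, 0, 0], [-1.9, 3.3, 0, 0], [-1.9, 3.3, 0, 0], [-1.9, 3.3, 0, 0], [-1.9, 3.3, 0, 0], [-1.2, 2.3, 0, 0], [-0.9, 1.2, 0, 0.07], [0, 0, 0, 0], [0, 0, 0, 0], [0, 0, 0, 0]], jaw=0.35)

```text
clock: 25.13
eef_pos: [432.7, -51.0, 153.8]
tcp_rot: [-3.141, 0.0, 0.331]
contact_force: [0.8, 0.3, -0.5]
opening: 0.645
```

```bash
cat >> h.py <<'E'
def greens(im,W,pts):
    for (x,y) in pts:
        H,S,V=cv2.split(cv2.cvtColor(im,cv2.COLOR_RGB2HSV))
        m=(H>45)&(H<85)&(S>110)&(V>25)&(np.hypot(W[...,0]-x,W[...,1]-y)<60)&(W[...,2]>5)&(W[...,2]<40)
        if m.sum()<50: print('none near',x,y); continue
        k=(cv2.dilate(m.astype(np.uint8),np.ones((31,31)))>0)&(W[...,2]>10)&(W[...,2]<40)&(np.hypot(W[...,0]-x,W[...,1]-y)<70)
        P=W[k]
        q,w,a=cv2.minAreaRect(P[:,:2].astype(np.float32)); print('rect',np.round(q,1),np.round(w,1))
        # cylinder fit: axis point (along perp), angle, z fixed 16.5
        c0=np.array(q); a0=np.arctan2(*(np.linalg.svd(P[:,:2]-P[:,:2].mean(0),full_matrices=False)[2][0][::-1]))
        if np.cos(a0)<0: a0+=np.pi
        def f(t):
            n=np.array([-np.sin(t[1]),np.cos(t[1])]); e=(P[:,:2]-c0)@n-t[0]
            return np.sqrt(np.maximum(16.5**2-e**2,0))+16.8-P[:,2]
        s=least_squares(f,[0,a0],loss='soft_l1',f_scale=1.); t=s.x
        ax=np.array([np.cos(t[1]),np.sin(t[1])]);n=np.array([-ax[1],ax[0]])
        al=(P[:,:2]-c0)@ax; mid=(np.percentile(al,.5)+np.percentile(al,99.5))/2
        c=c0+ax*mid+n*t[0]
        gm=(W[m][:,:2]-c)@ax
        print('cell centre',c.round(1),'yaw',round(t[1],3),'len',np.ptp(np.percentile(al,[.5,99.5])).round(1),'sleeve mid along axis (neg=>cap +x)',np.median(gm).round(1),'res',np.median(np.abs(s.fun)).round(2))
        return c,t[1]
E
python3 - <<'E'
from h import *
im,d,p=grab('wrist');W=cloud(d,p);np.savez('/tmp/w7',im=im,d=d,W=W);save('w7.png',im)
c,a=greens(im,W,[(435,-50)]); go(c[0],c[1],23,a)
E
```

```text
rect [434.1 -51. ] [61.4 33. ]
cell centre [434.2 -50.9] yaw 0.331 len 60.6 sleeve mid along axis (neg=>cap +x) -4.6 res 0.54
go tool cm [ 0.12  0.06 13.09] turn 0.001 t 25.1833 op 0.652
```

View pics/w7.png

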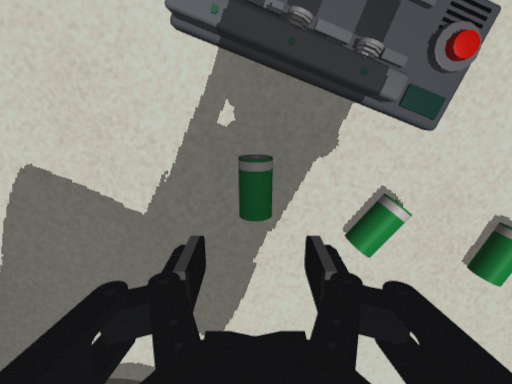

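Emit:
drive_tool(deltas=[[0.12, 0.06, 2, 0], [0, 0, 3, 0], [0, 0, 3, 0], [0, 0, 2.5, 0], [0, 0, 1.6, 0], [0, 0, 0.9, 0], [0, 0, 0, 0], [0, 0, 0, 0], [0, 0, 0, 0]])

```text
clock: 25.93
eef_pos: [435.0, -51.4, 25.1]
tcp_rot: [3.141, -0.001, 0.331]
contact_force: [-0.0, 1.3, -0.5]
opening: 0.651
```

Emit:
drive_tool(deltas=[[0, 0, 0, 0], [0, 0, 0, 0], [0, 0, 0, 0], [0, 0, 0, 0], [0, 0, 0, 0], [0, 0, 0, 0]], jaw=0.8, force=60)

```text
clock: 26.43
eef_pos: [435.0, -51.8, 25.5]
tcp_rot: [3.141, -0.002, 0.33]
contact_force: [-2.0, 1.2, 9.7]
opening: 0.365
```

```bash
python3 - <<'E'
from h import *
s=r.sense();print(s['eef_pos'],s['tcp_rot'])
E
```

```text
[434.98027457 -51.76812272  25.4784133 ] [ 3.14083299e+00 -1.89162999e-03  3.29614754e-01]
```

Emit:
drive_tool(deltas=[[0, 0, -0.5, 0], [0, 0, -1.5, 0], [0, 0, -3, 0], [0, 0, -3, 0], [0, 0, -2.5, 0], [0, 0, -1, 0.1], [0, 0, 0, 0.12], [0, 0, 0, 0.12], [0, 0, 0, 0.014], [0, 0, 0, 0], [0, 0, 0, 0]])

```text
clock: 27.35
eef_pos: [434.0, -51.7, 139.3]
tcp_rot: [-3.142, 0.0, -0.021]
contact_force: [0.1, 0.1, -1.7]
opening: 0.357
```

```bash
python3 - <<'E'
from h import *
go(615,21.4,140,-.024)
E
```

```text
go tool cm [17.95 -7.68 -0.07] turn 0.003 t 27.35 op 0.357
```

Emit:
drive_tool(deltas=[[1.5, -0.6, 0, 0.003], [2.5, -1.1, 0, 0], [3, -1.3, 0, 0], [3, -1.3, 0, 0], [3, -1.3, 0, 0], [2.5, -1.1, 0, 0], [1.5, -0.6, 0, 0], [0.95, -0.4, 0, 0], [0, 0, 0, 0], [0, 0, 0, 0], [0, 0, 0, 0]])

```text
clock: 28.27
eef_pos: [614.2, 20.0, 138.9]
tcp_rot: [3.141, 0.002, -0.027]
contact_force: [-1.0, -0.8, -0.9]
opening: 0.36
```

```bash
python3 - <<'E'
from h import *
np.set_printoptions(precision=1,suppress=True)
s=r.sense();print(s['eef_pos'],s['tcp_rot'])
im,d,p=grab('wrist');W=cloud(d,p);np.savez('/tmp/w8',im=im,d=d,W=W);save('w8.png',im)
# held cell cloud: points near TCP, green/white
e=s['eef_pos']; t=s['tcp_rot'][2];X=np.array([np.cos(t),np.sin(t)]);Y=np.array([-X[1],X[0]])
u=(W[...,:2]-e[:2])@X;v=(W[...,:2]-e[:2])@Y;z=W[...,2]-e[2]
k=(abs(v)<9)&(z>-20)&(z<25)&(u<45)&(u>5);print('held: u max',np.percentile(u[k],[90,98,99.5]),k.sum())
H,S,V=cv2.split(cv2.cvtColor(im,cv2.COLOR_RGB2HSV)); g=(H>45)&(H<85)&(S>110)&(abs(v)<20)&(abs(u)<40)
print('sleeve u',np.percentile(u[g],[1,50,99]),'z',np.percentile(z[g],[1,50,98]),'v',np.percentile(v[g],[2,98]))
# structure along bay 2 axis (empty, visible) : profile in bay frame
t=-.024;X=np.array([np.cos(t),np.sin(t)]);Y=np.array([-X[1],X[0]]);B=np.array([604,-38.4])
for nm,b in(('bay2',B),('bay3',B-60*Y)):
    u=(W[...,:2]-b)@X;v=(W[...,:2]-b)@Y;z=W[...,2]
    k=(abs(v)<25)&(abs(z-48)<2)&(u<-20)&(u>-70);print(nm,'housing u',np.percentile(u[k],[2,98]))
    k=(abs(v)<25)&(abs(z-40.5)<2)&(u>20);print('capwall u',np.percentile(u[k],[2,98]))
    k=(abs(v)<8)&(z>30)&(u>-34)&(u<-10);print('cup u',np.percentile(u[k],[50,90,98]),'z',np.percentile(z[k],[50,90,98]), 'v',np.percentile(v[k],[2,98]),k.sum())
    k=(abs(z-26)<2)&(abs(u)<30)&(abs(v)<28)&(abs(u)>18);vv=v[k];print('saddle v',np.percentile(vv[vv>0],[2,50,98]),np.percentile(vv[vv<0],[2,50,98]))
E
```

```text
[614.2  20.  138.9] [ 3.1  0.  -0. ]
held: u max [28.3 29.9 30.1] 2316
sleeve u [-30.2  -2.5  28.1] z [-15.2   6.2   8.8] v [-15.4  14.3]
bay2 housing u [-55.9 -35.9]
capwall u [30.6 38.8]
cup u [-23.9 -23.1 -22.8] z [41.6 44.8 45.4] v [-7.6  7.6] 255
saddle v [ 4.1 21.2 27.7] [-27.8 -20.8  -4. ]
bay3 housing u [-56.3 -35.9]
capwall u [30.4 38.8]
cup u [-24.  -23.  -22.7] z [41.5 44.7 45.5] v [-7.5  7.7] 265
saddle v [14.7 21.8 27.8] [-27.7 -20.6  -4.8]
```

View pics/w8.png

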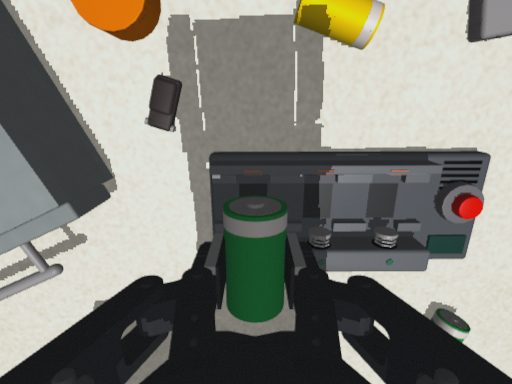

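Emit:
drive_tool(deltas=[[0.1, -0.14, 1, -0.003], [0, 0, 1.5, 0], [0, 0, 1.5, 0], [0, 0, 1.3, 0], [0, 0, 0.8, 0], [0, 0, 0.5, 0], [0, 0, 0.2, 0], [0, 0, 0, 0], [0, 0, 0, 0], [0, 0, 0, 0]])

```text
clock: 29.15
eef_pos: [617.2, 21.8, 71.9]
tcp_rot: [-3.141, -0.001, -0.024]
contact_force: [-0.0, 0.0, -1.8]
opening: 0.36
```

```bash
cat >> h.py <<'E'
BAY={1:(605.4,21.6),2:(604,-38.4),3:(602.6,-98.4)}
def bay(i):
    s=r.sense();t=-.024;X=np.array([np.cos(t),np.sin(t)]);Y=np.array([-X[1],X[0]]);d=s['eef_pos'][:2]-BAY[i]
    print('tcp in bay u %.1f v %.1f z-34.5 %.1f yawerr %.3f'%(d@X,d@Y,s['eef_pos'][2]-34.5,s['tcp_rot'][2]+.024),'F',s['contact_force'].round(1),'op',round(s['opening'],3),'t',s['clock'])
E
python3 -c "from h import *; bay(1)"
```

```text
tcp in bay u 11.8 v 0.5 z-34.5 37.4 yawerr -0.000 F [-0.   0.  -1.8] op 0.36 t 29.15
```

Emit:
drive_tool(deltas=[[-0.1, 0.05, 0.2, 0], [-0.1, 0, 0.2, 0], [0, 0, 0.05, 0], [0, 0, 0, 0], [0, 0, 0, 0]])

```text
clock: 29.57
eef_pos: [614.7, 21.3, 66.8]
tcp_rot: [-3.142, 0.0, -0.024]
contact_force: [-0.0, 0.3, -2.3]
opening: 0.362
```

```bash
python3 -c "from h import *; bay(1)"
```

```text
tcp in bay u 9.3 v -0.0 z-34.5 32.3 yawerr -0.000 F [-0.   0.3 -2.3] op 0.362 t 29.5667
```

Emit:
drive_tool(deltas=[[-0.2, 0, 0, 0], [-0.2, 0, 0, 0], [-0.2, 0, 0, 0], [-0.2, 0, 0, 0], [-0.2, 0, 0, 0], [-0.05, 0, 0, 0], [0, 0, 0, 0], [0, 0, 0, 0]])

```text
clock: 30.23
eef_pos: [604.8, 21.6, 67.1]
tcp_rot: [-3.142, -0.001, -0.024]
contact_force: [4.7, -0.0, -1.3]
opening: 0.362
```

```bash
python3 -c "from h import *; bay(1)"
```

```text
tcp in bay u -0.6 v 0.0 z-34.5 32.6 yawerr -0.000 F [ 4.7 -0.  -1.3] op 0.362 t 30.2333
```

Emit:
drive_tool(deltas=[[-0.06, 0, 0, 0], [0, 0, 0.2, 0], [0, 0, 0.3, 0], [0, 0, 0.3, 0], [0, 0, 0.3, 0], [0, 0, 0, 0]])

```text
clock: 30.73
eef_pos: [603.3, 21.6, 55.0]
tcp_rot: [3.142, 0.001, -0.024]
contact_force: [4.5, 0.2, -0.9]
opening: 0.359
```

```bash
python3 -c "from h import *; bay(1)"
```

```text
tcp in bay u -2.1 v -0.0 z-34.5 20.5 yawerr -0.000 F [ 4.5  0.2 -0.9] op 0.359 t 30.7333
```

Emit:
drive_tool(deltas=[[0.05, 0, 0.3, 0], [0, 0, 0.3, 0], [0, 0, 0.3, 0], [0, 0, 0.2, 0], [0, 0, 0, 0], [0, 0, 0, 0]])

```text
clock: 31.23
eef_pos: [603.7, 21.6, 44.3]
tcp_rot: [3.142, 0.001, -0.024]
contact_force: [4.7, 0.4, -3.6]
opening: 0.364
```

```bash
python3 -c "from h import *; bay(1)"
```

```text
tcp in bay u -1.7 v -0.0 z-34.5 9.8 yawerr -0.000 F [ 4.7  0.4 -3.6] op 0.364 t 31.2333
```

Emit:
drive_tool(deltas=[[0.05, 0, 0.1, 0], [0, 0, 0, 0], [0, 0, 0, 0]])

```text
clock: 31.48
eef_pos: [604.6, 21.6, 43.8]
tcp_rot: [-3.142, 0.0, -0.024]
contact_force: [4.3, -1.1, -1.6]
opening: 0.363
```

Emit:
drive_tool(deltas=[[0, 0, 0, 0], [0, 0, 0, 0], [0, 0, 0, 0], [0, 0, 0, 0]], jaw=0.48)

```text
clock: 31.82
eef_pos: [603.8, 21.6, 43.6]
tcp_rot: [3.142, 0.001, -0.024]
contact_force: [-0.4, 1.0, 0.7]
opening: 0.519
```

Emit:
drive_tool(deltas=[[0, 0, -1, 0], [0, 0, -2, 0], [0, 0, -3, 0], [0, 0, -3, 0], [0, 0, -1, 0], [0, 0, 0, 0], [0, 0, 0, 0]])

```text
clock: 32.4
eef_pos: [604.7, 21.6, 144.3]
tcp_rot: [-3.142, -0.001, -0.024]
contact_force: [0.2, 0.4, 0.2]
opening: 0.518
```

```bash
cat >> h.py <<'E'
def seat(i,n):
    im,d,p=grab('wrist');W=cloud(d,p);save(n,im)
    t=-.024;X=np.array([np.cos(t),np.sin(t)]);Y=np.array([-X[1],X[0]])
    H,S,V=cv2.split(cv2.cvtColor(im,cv2.COLOR_RGB2HSV))
    for i in ([i] if isinstance(i,int) else i):
        u=(W[...,:2]-BAY[i])@X;v=(W[...,:2]-BAY[i])@Y;z=W[...,2]
        g=(((H>45)&(H<85)&(S>110))|((S<60)&(V>120)))&(abs(v)<20)&(abs(u)<36)&(z>30)
        top=g&(abs(v)<4)
        A=np.polyfit(u[top],z[top],1)
        print('bay',i,'u',np.percentile(u[g],[1,99]).round(1),'v med',np.percentile(v[g],[2,98]).round(1),'ridge z at +-25:',np.polyval(A,[-25,25]).round(1),'(seated ~51.5)',g.sum())
E
python3 -c "
from h import *
bay(1); seat(1,'w9.png')"
```

```text
tcp in bay u -0.7 v -0.0 z-34.5 109.8 yawerr -0.000 F [0.2 0.4 0.2] op 0.518 t 32.4
bay 1 u [-30.   28.6] v med [-15.6  14.9] ridge z at +-25: [51.5 51.6] (seated ~51.5) 2078
```

View pics/w9.png

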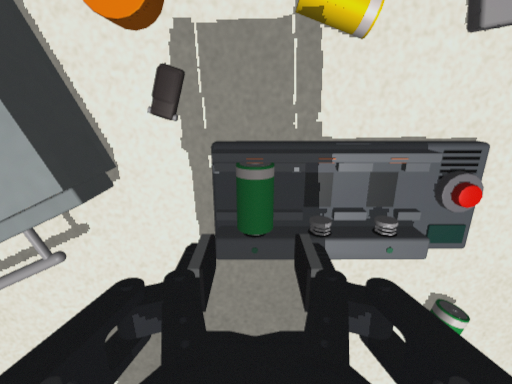

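Emit:
drive_tool(deltas=[[-1, 1.3, 0, 0], [-2.2, 2.7, 0, 0], [-2.5, 3.1, 0, 0], [-2.5, 3.1, 0, 0], [-2.5, 3.1, 0, 0], [-2.5, 3.1, -0.4, 0], [-2.2, 2.7, -0.4, 0], [-1.3, 1.7, 0, 0.1], [0, 0, 0, 0.1], [0, 0, 0, 0.106], [0, 0, 0, 0], [0, 0, 0, 0]], jaw=0.35)

```text
clock: 33.45
eef_pos: [431.4, -182.3, 150.8]
tcp_rot: [-3.141, 0.002, -0.327]
contact_force: [-0.9, -0.4, -0.6]
opening: 0.65
```

```bash
python3 - <<'E'
from h import *
im,d,p=grab('wrist');W=cloud(d,p);save('w10.png',im)
print(r.sense()['eef_pos'])
c,a=greens(im,W,[(436,-182)]); go(c[0],c[1],24,a)
E
```

```text
[ 431.72315935 -182.17290449  150.93541079]
rect [ 435.9 -183. ] [33.1 61.2]
cell centre [ 436.1 -183.2] yaw 5.962 len 60.4 sleeve mid along axis (neg=>cap +x) -4.3 res 0.53
go tool cm [ 0.47 -0.05 12.69] turn -0.005 t 33.5 op 0.647
```

Emit:
drive_tool(deltas=[[0.45, -0.05, 2, -0.005], [0, 0, 3, 0], [0, 0, 3, 0], [0, 0, 2.4, 0], [0, 0, 1.4, 0], [0, 0, 0.8, 0], [0, 0, 0.1, 0], [0, 0, 0, 0], [0, 0, 0, 0]])

```text
clock: 34.25
eef_pos: [437.6, -183.4, 25.5]
tcp_rot: [3.142, -0.001, -0.324]
contact_force: [-0.5, -0.6, -0.3]
opening: 0.65
```

Emit:
drive_tool(deltas=[[0, 0, 0, 0], [0, 0, 0, 0], [0, 0, 0, 0], [0, 0, 0, 0], [0, 0, 0, 0], [0, 0, 0, 0]], jaw=0.8, force=60)

```text
clock: 34.75
eef_pos: [437.7, -183.6, 26.0]
tcp_rot: [3.141, -0.002, -0.325]
contact_force: [-1.6, -0.4, 9.1]
opening: 0.364
```

Emit:
drive_tool(deltas=[[0, 0, -0.5, 0], [0, 0, -1.5, 0], [0, 0, -3, 0], [0, 0, -3, 0], [0, 0, -2.5, 0], [0, 0, -1, -0.1], [0, 0, 0, -0.1], [0, 0, 0, -0.1], [0, 0, 0, 0], [0, 0, 0, 0], [0, 0, 0, 0]])

```text
clock: 35.67
eef_pos: [436.9, -183.2, 139.9]
tcp_rot: [-3.142, 0.0, -0.028]
contact_force: [0.5, -0.4, -1.2]
opening: 0.363
```

```bash
python3 - <<'E'
from h import *
go(614,-38.6,140,-.024)
E
```

```text
go tool cm [ 1.729e+01 -1.496e+01 -1.000e-02] turn -0.004 t 35.6667 op 0.363
```

Emit:
drive_tool(deltas=[[1.4, -1.2, 0, -0.004], [2.5, -2.2, 0, 0], [3, -2.6, 0, 0], [3, -2.6, 0, 0], [3, -2.6, 0, 0], [2.5, -2.2, 0, 0], [1.2, -1, 1, 0], [0.5, -0.5, 1.5, 0], [0, 0, 1.5, 0], [0, 0, 1, 0], [0, 0, 0.7, 0], [0, 0, 0, 0]])

```text
clock: 36.67
eef_pos: [609.9, -38.2, 81.1]
tcp_rot: [-3.141, 0.003, -0.022]
contact_force: [-0.7, -0.3, -2.0]
opening: 0.362
```

Emit:
drive_tool(deltas=[[0, 0, 0.5, 0], [0, 0, 0.4, 0], [0, 0, 0, 0], [0, 0, 0, 0]])

```text
clock: 37.0
eef_pos: [611.3, -38.2, 74.1]
tcp_rot: [3.142, -0.0, -0.022]
contact_force: [-0.7, 0.2, -0.9]
opening: 0.361
```

```bash
python3 - <<'E'
from h import *
bay(2)
s=r.sense();e=s['eef_pos'];im,d,p=grab('wrist');W=cloud(d,p);save('w11.png',im)
t=s['tcp_rot'][2];X=np.array([np.cos(t),np.sin(t)]);Y=np.array([-X[1],X[0]])
u=(W[...,:2]-e[:2])@X;v=(W[...,:2]-e[:2])@Y;z=W[...,2]-e[2]
k=(abs(v)<9)&(z>-20)&(z<25)&(u<45)&(u>5);print('cap u',np.percentile(u[k],[98,99.5]).round(1))
H,S,V=cv2.split(cv2.cvtColor(im,cv2.COLOR_RGB2HSV)); g=(H>45)&(H<85)&(S>110)&(abs(v)<20)&(abs(u)<40)
print('top z',np.percentile(z[g],98))
E
```

```text
tcp in bay u 7.3 v 0.4 z-34.5 39.6 yawerr 0.002 F [-0.7  0.2 -0.9] op 0.361 t 37.0
cap u [28.5 28.7]
top z 8.183689355588966
```

Emit:
drive_tool(deltas=[[0.31, 0.04, 0, 0.002], [0, 0, 0.25, 0], [0, 0, 0.2, 0], [0, 0, 0.15, 0], [0, 0, 0, 0], [0, 0, 0, 0]])

```text
clock: 37.55
eef_pos: [614.1, -38.4, 67.6]
tcp_rot: [-3.142, 0.0, -0.023]
contact_force: [-0.1, -1.1, -1.5]
opening: 0.365
```

```bash
python3 -c "from h import *; bay(2)"
```

```text
tcp in bay u 10.1 v 0.2 z-34.5 33.1 yawerr 0.001 F [-0.1 -1.1 -1.5] op 0.365 t 37.55
```

Push the cup back to TCP u ≈ 0.0 (cell at -1.7).

Emit:
drive_tool(deltas=[[-0.2, 0.02, 0, 0], [-0.2, 0, 0, 0], [-0.2, 0, 0, 0], [-0.2, 0, 0, 0], [-0.2, 0, 0, 0], [-0.05, 0, 0, 0], [0, 0, 0, 0], [0, 0, 0, 0]])

```text
clock: 38.22
eef_pos: [604.3, -38.4, 68.0]
tcp_rot: [-3.142, -0.001, -0.023]
contact_force: [4.2, -0.2, -1.9]
opening: 0.364
```

```bash
python3 -c "from h import *; bay(2)"
```

```text
tcp in bay u 0.3 v -0.0 z-34.5 33.5 yawerr 0.001 F [ 4.2 -0.2 -1.9] op 0.364 t 38.2167
```

Emit:
drive_tool(deltas=[[-0.03, 0, 0, 0], [0, 0, 0.2, 0], [0, 0, 0.3, 0], [0, 0, 0.3, 0], [0, 0, 0.3, 0], [0, 0, 0, 0]])

```text
clock: 38.72
eef_pos: [603.2, -38.5, 56.1]
tcp_rot: [3.142, 0.001, -0.023]
contact_force: [4.0, -0.0, -0.2]
opening: 0.361
```

```bash
python3 -c "from h import *; bay(2)"
```

```text
tcp in bay u -0.8 v -0.1 z-34.5 21.6 yawerr 0.001 F [ 4.  -0.  -0.2] op 0.361 t 38.7167
```

Emit:
drive_tool(deltas=[[0.03, 0, 0.3, 0], [0, 0, 0.3, 0], [0, 0, 0.3, 0], [0.02, 0, 0.2, 0], [0, 0, 0.1, 0], [0, 0, 0, 0], [0, 0, 0, 0]])

```text
clock: 39.3
eef_pos: [603.8, -38.4, 44.5]
tcp_rot: [-3.142, 0.0, -0.023]
contact_force: [4.3, -1.4, -2.9]
opening: 0.361
```

```bash
python3 -c "from h import *; bay(2)"
```

```text
tcp in bay u -0.2 v -0.0 z-34.5 10.0 yawerr 0.001 F [ 4.3 -1.4 -2.9] op 0.361 t 39.3
```

zc is about 0.5, so I release and retreat.

Emit:
drive_tool(deltas=[[0, 0, 0.03, 0], [0, 0, 0, 0], [0, 0, 0, 0], [0, 0, 0, 0], [0, 0, 0, 0]], jaw=0.48)

```text
clock: 39.72
eef_pos: [603.5, -38.4, 44.4]
tcp_rot: [-3.142, 0.001, -0.023]
contact_force: [0.7, 0.1, 0.1]
opening: 0.52
```

Emit:
drive_tool(deltas=[[0, 0, -1, 0], [0, 0, -2, 0], [0, 0, -3, 0], [0, 0, -3, 0], [0, 0, -1, 0], [0, 0, 0, 0], [0, 0, 0, 0]])

```text
clock: 40.3
eef_pos: [604.0, -38.5, 144.9]
tcp_rot: [3.142, -0.001, -0.023]
contact_force: [-0.3, 0.5, -0.3]
opening: 0.524
```

```bash
python3 -c "
from h import *
bay(2); seat([1,2],'w12.png')
im,d,p=grab('top');W=cloud(d,p);print(cells(im,W,'g',18,36)); greens(im,W,[(449,-319)])
go(440,-319,150,-.08)"
```

```text
tcp in bay u 0.0 v -0.1 z-34.5 110.4 yawerr 0.001 F [-0.3  0.5 -0.3] op 0.524 t 40.3
bay 1 u [-30.   33.7] v med [-16.5  13.8] ridge z at +-25: [48.9 88.3] (seated ~51.5) 2336
bay 2 u [-34.9  28.6] v med [-15.8  14.6] ridge z at +-25: [51.6 51.7] (seated ~51.5) 2134
[(449.2050476074219, -316.8687438964844, np.float64(-0.10349629891487767), 60.49358367919922, 28.845233917236328, np.float64(14.972593763087094), np.float64(442.3987464911961), np.float64(-318.0318259299215))]
rect [ 449.2 -316.8] [29.1 60.2]
cell centre [ 449.2 -320. ] yaw 6.228 len 59.5 sleeve mid along axis (neg=>cap +x) -6.7 res 1.3
go tool cm [-15.64  28.43  -0.65] turn 0.057 t 40.4 op 0.525
```

Emit:
drive_tool(deltas=[[-0.8, 1.6, 0, 0], [-1.6, 3, 0, 0], [-1.8, 3.4, 0, 0], [-1.8, 3.4, 0, 0], [-1.8, 3.4, 0, 0], [-1.8, 3.4, 0, 0], [-1.8, 3.4, -0.3, 0], [-1.8, 3.4, -0.3, 0], [-1.4, 2.2, 0, 0], [-0.6, 1.2, 0, 0.06], [0, 0, 0, 0], [0, 0, 0, 0]], jaw=0.35)

```text
clock: 41.4
eef_pos: [444.5, -318.7, 149.1]
tcp_rot: [-3.14, 0.002, -0.084]
contact_force: [0.4, -0.0, 0.3]
opening: 0.653
```

```bash
python3 - <<'E'
from h import *
im,d,p=grab('wrist');W=cloud(d,p);save('w13.png',im)
c,a=greens(im,W,[(449,-318)]); go(c[0],c[1],24,a)
E
```

```text
rect [ 448.9 -321.1] [32.9 61.6]
cell centre [ 448.8 -321.3] yaw 6.217 len 60.7 sleeve mid along axis (neg=>cap +x) -4.5 res 0.55
go tool cm [ 0.43  0.3  12.53] turn -0.016 t 41.45 op 0.652
```

Emit:
drive_tool(deltas=[[0.35, 0.25, 2, -0.016], [0, 0, 3, 0], [0, 0, 3, 0], [0, 0, 2.4, 0], [0, 0, 1.3, 0], [0, 0, 0.8, 0], [0, 0, 0.1, 0], [0, 0, 0, 0], [0, 0, 0, 0]])

```text
clock: 42.2
eef_pos: [449.5, -321.6, 25.2]
tcp_rot: [3.141, -0.001, -0.066]
contact_force: [-0.6, 0.6, 0.1]
opening: 0.65
```

Emit:
drive_tool(deltas=[[0, 0, 0, 0], [0, 0, 0, 0], [0, 0, 0, 0], [0, 0, 0, 0], [0, 0, 0, 0], [0, 0, 0, 0]], jaw=0.8, force=60)

```text
clock: 42.7
eef_pos: [449.4, -322.1, 25.8]
tcp_rot: [3.141, -0.002, -0.067]
contact_force: [-0.1, 1.5, 6.5]
opening: 0.361
```

Emit:
drive_tool(deltas=[[0, 0, -0.5, 0], [0, 0, -1.5, 0], [0, 0, -3, 0], [0, 0, -3, 0], [0, 0, -2.5, 0], [0, 0, -1, -0.042], [0, 0, 0, 0], [0, 0, 0, 0]])

```text
clock: 43.37
eef_pos: [448.9, -321.8, 140.1]
tcp_rot: [3.141, -0.001, -0.026]
contact_force: [-0.6, 0.1, -1.8]
opening: 0.36
```

```bash
python3 - <<'E'
from h import *
go(613,-98.7,140,-.024)
E
```

```text
go tool cm [ 1.582e+01 -2.273e+01  1.000e-02] turn -0.002 t 43.3667 op 0.36
```

Emit:
drive_tool(deltas=[[1, -1.4, 0, 0], [2, -2.9, 0, 0], [2.3, -3.3, 0, 0], [2.3, -3.3, 0, 0], [2.3, -3.3, 0, 0], [2.3, -3.3, 0, 0], [2.2, -3.1, 0, 0], [1.5, -2.1, 0.6, 0], [0, 0, 1.5, 0], [0, 0, 1.5, 0], [0, 0, 1.2, 0], [0, 0, 0.8, 0]])

```text
clock: 44.37
eef_pos: [611.7, -98.4, 80.6]
tcp_rot: [-3.141, 0.004, -0.026]
contact_force: [-0.0, 0.2, -2.2]
opening: 0.361
```

Emit:
drive_tool(deltas=[[0, 0, 0.4, 0], [0, 0, 0.2, 0], [0, 0, 0, 0], [0, 0, 0, 0], [0, 0, 0, 0]])

```text
clock: 44.78
eef_pos: [613.9, -99.0, 78.3]
tcp_rot: [3.141, -0.001, -0.026]
contact_force: [0.0, -0.2, -1.7]
opening: 0.362
```

```bash
python3 - <<'E'
from h import *
bay(3)
s=r.sense();e=s['eef_pos'];im,d,p=grab('wrist');W=cloud(d,p);save('w14.png',im)
t=s['tcp_rot'][2];X=np.array([np.cos(t),np.sin(t)]);Y=np.array([-X[1],X[0]])
u=(W[...,:2]-e[:2])@X;v=(W[...,:2]-e[:2])@Y;z=W[...,2]-e[2]
k=(abs(v)<9)&(z>-20)&(z<25)&(u<45)&(u>5);print('cap u',np.percentile(u[k],[98,99.5]).round(1))
H,S,V=cv2.split(cv2.cvtColor(im,cv2.COLOR_RGB2HSV)); g=(H>45)&(H<85)&(S>110)&(abs(v)<20)&(abs(u)<40)
print('top z',np.percentile(z[g],98))
E
```

```text
tcp in bay u 11.3 v -0.3 z-34.5 43.8 yawerr -0.002 F [ 0.  -0.2 -1.7] op 0.362 t 44.7833
cap u [29.7 29.9]
top z 8.37869956810404
```

Emit:
drive_tool(deltas=[[-0.15, -0.03, 0.3, -0.002], [0, 0, 0.3, 0], [0, 0, 0.25, 0], [0, 0, 0.2, 0], [0, 0, 0, 0], [0, 0, 0, 0], [0, 0, 0, 0]])

```text
clock: 45.42
eef_pos: [611.9, -98.3, 67.0]
tcp_rot: [-3.142, 0.0, -0.023]
contact_force: [-0.9, -0.3, -1.8]
opening: 0.36
```

```bash
python3 -c "from h import *; bay(3)"
```

```text
tcp in bay u 9.3 v 0.3 z-34.5 32.5 yawerr 0.001 F [-0.9 -0.3 -1.8] op 0.36 t 45.4167
```

Emit:
drive_tool(deltas=[[-0.2, 0.03, -0.04, 0], [-0.2, 0, 0, 0], [-0.2, 0, 0, 0], [-0.2, 0, 0, 0], [-0.2, 0, 0, 0], [-0.08, 0, 0, 0], [0, 0, 0, 0], [0, 0, 0, 0]])

```text
clock: 46.08
eef_pos: [601.7, -98.4, 67.6]
tcp_rot: [3.142, -0.001, -0.023]
contact_force: [3.5, 0.7, -2.4]
opening: 0.361
```

```bash
python3 -c "from h import *; bay(3)"
```

```text
tcp in bay u -0.9 v -0.1 z-34.5 33.1 yawerr 0.001 F [ 3.5  0.7 -2.4] op 0.361 t 46.0833
```

Emit:
drive_tool(deltas=[[-0.02, 0, 0, 0], [0, 0, 0.2, 0], [0, 0, 0.3, 0], [0, 0, 0.3, 0], [0, 0, 0.3, 0], [0, 0, 0, 0]])

```text
clock: 46.58
eef_pos: [600.7, -98.4, 55.7]
tcp_rot: [-3.142, 0.001, -0.023]
contact_force: [3.6, -1.3, -1.6]
opening: 0.36
```

```bash
python3 -c "from h import *; bay(3)"
```

```text
tcp in bay u -1.9 v -0.1 z-34.5 21.2 yawerr 0.001 F [ 3.6 -1.3 -1.6] op 0.36 t 46.5833
```

Emit:
drive_tool(deltas=[[0.03, 0, 0.3, 0], [0, 0, 0.3, 0], [0, 0, 0.3, 0], [0.02, 0, 0.2, 0], [0, 0, 0.06, 0], [0, 0, 0, 0], [0, 0, 0, 0]])

```text
clock: 47.17
eef_pos: [601.2, -98.3, 44.5]
tcp_rot: [-3.142, 0.001, -0.023]
contact_force: [4.9, 0.4, -3.3]
opening: 0.362
```

Emit:
drive_tool(deltas=[[0, 0, 0.03, 0], [0, 0, 0, 0], [0, 0, 0, 0], [0, 0, 0, 0], [0, 0, 0, 0]], jaw=0.48)

```text
clock: 47.58
eef_pos: [600.9, -98.4, 44.4]
tcp_rot: [-3.141, 0.001, -0.023]
contact_force: [-0.4, -0.0, 0.2]
opening: 0.522
```

Emit:
drive_tool(deltas=[[0, 0, -1, 0], [0, 0, -2, 0], [0, 0, -3, 0], [0, 0, -3, 0], [-1.5, 0, -2, 0], [-2, 0, 0, 0], [-3, 0, 0, 0], [-2, 0, 0, 0], [0, 0, 0, 0], [0, 0, 0, 0]])

```text
clock: 48.42
eef_pos: [516.0, -96.5, 155.4]
tcp_rot: [3.141, -0.001, -0.024]
contact_force: [0.8, -0.2, 0.2]
opening: 0.521
```

```bash
python3 -c "
from h import *
seat([1,2,3],'w15.png')
im,d,p=grab('wrist');W=cloud(d,p)
H,S,V=cv2.split(cv2.cvtColor(im,cv2.COLOR_RGB2HSV))
k=((H<8)|(H>172))&(S>150)&(np.abs(W[...,1]+165)<25)&(np.abs(W[...,0]-600)<40); P=W[k];P=P[P[:,2]>37]; print('btn',np.median(P,0),cv2.minEnclosingCircle(P[:,:2].astype(np.float32)),len(P))
go(600.5,-165.5,100,-.024)"
```

```text
bay 1 u [-32.3  28.3] v med [-16.7  11.2] ridge z at +-25: [50.6 51.9] (seated ~51.5) 3430
bay 2 u [-29.8  28.3] v med [-16.6  12.4] ridge z at +-25: [52.  51.3] (seated ~51.5) 2695
bay 3 u [-29.6  28.1] v med [-15.7  14.8] ridge z at +-25: [52.  51.3] (seated ~51.5) 2615
btn [ 600.97794858 -165.3535194    40.38148458] ((601.0613403320312, -165.7203826904297), 10.635086059570312) 550
go tool cm [8.44 6.69 5.55] turn 0.001 t 48.5167 op 0.52
```

View pics/w15.png

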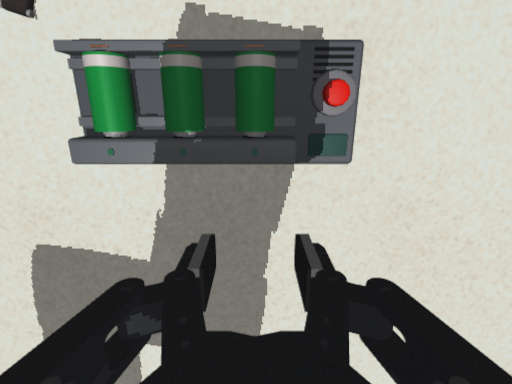

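All three cells are seated and level, at (108,93), (182,93) and (255,93). The button is at (337,93). Now I press it.

Emit:
drive_tool(deltas=[[1, 0.8, 0, 0], [2, 1.6, 0, 0], [2.2, 1.8, 0, 0], [2, 1.6, 1.5, 0], [1.3, 0.9, 2, 0], [0, 0, 2, 0], [0, 0, 0, 0], [0, 0, 0, 0], [0, 0, 0, 0]], jaw=1.0)

```text
clock: 49.27
eef_pos: [600.4, -165.6, 99.9]
tcp_rot: [3.142, -0.0, -0.023]
contact_force: [-0.4, -0.3, 0.4]
opening: -0.001
```

Emit:
drive_tool(deltas=[[0, 0, 1.2, 0], [0, 0, 1.2, 0], [0, 0, 0.8, 0], [0, 0, 0.4, 0], [0, 0, 0, 0], [0, 0, 0, 0]])

```text
clock: 49.77
eef_pos: [599.7, -165.3, 63.2]
tcp_rot: [-3.141, 0.001, -0.023]
contact_force: [1.1, -0.2, 0.0]
opening: -0.001
```

Emit:
drive_tool(deltas=[[0, 0, 0.3, 0], [0, 0, 0.2, 0], [0, 0, 0.2, 0], [0, 0, 0.2, 0], [0, 0, 0.1, 0], [0, 0, 0, 0]])

```text
clock: 50.27
eef_pos: [600.1, -165.4, 53.6]
tcp_rot: [3.141, -0.0, -0.023]
contact_force: [0.4, 0.8, 3.1]
opening: -0.002
```

Emit:
drive_tool(deltas=[[0, 0, 0.15, 0], [0, 0, 0.15, 0], [0, 0, 0, 0]])

```text
clock: 50.52
eef_pos: [600.1, -165.5, 51.1]
tcp_rot: [3.141, -0.0, -0.023]
contact_force: [-1.9, 0.1, 7.2]
opening: 0.001
```

Emit:
drive_tool(deltas=[[0, 0, 0.15, 0], [0, 0, 0, 0], [0, 0, 0, 0]])

```text
clock: 50.77
eef_pos: [600.2, -165.5, 50.8]
tcp_rot: [3.141, -0.001, -0.023]
contact_force: [-5.9, 1.1, 22.1]
opening: -0.006
```

Emit:
drive_tool(deltas=[[0, 0, -0.5, 0], [0, 0, -1.5, 0], [0, 0, -3, 0], [0, 0, -3, 0], [-2, 0, -2, 0], [-3, 0, -2, 0], [-3, 0, 0, 0], [0, 0, 0, 0], [0, 0, 0, 0]])

```text
clock: 51.52
eef_pos: [518.6, -163.5, 169.1]
tcp_rot: [-3.142, 0.0, -0.024]
contact_force: [1.2, 0.5, 0.8]
opening: -0.001
```

```bash
python3 -c "
from h import *
seat([1,2,3],'w16.png')
im,d,p=grab('top');save('top1.png',cv2.resize(im,(800,600)));W=cloud(d,p)
a=.4006;X=np.array([np.cos(a),np.sin(a)]);Y=np.array([-X[1],X[0]]);O=np.array([576.3,278.9])
u=(W[...,:2]-O)@X; v=(W[...,:2]-O)@Y; z=W[...,2]
k=(u<20)&(u>-100)&(abs(v)<65)&(abs(z-44)<8);print('handle u',np.percentile(u[k],[2,20,50]),k.sum(), r.sense()['clock'],r.sense()['contact_force'])
"
```

```text
bay 1 u [-31.9  28.1] v med [-16.9   9.1] ridge z at +-25: [50.5 51.9] (seated ~51.5) 3224
bay 2 u [-32.   28.3] v med [-16.9  10.8] ridge z at +-25: [50.7 52. ] (seated ~51.5) 2982
bay 3 u [-29.7  28. ] v med [-16.5  12.8] ridge z at +-25: [51.8 51.5] (seated ~51.5) 2389
handle u [-54.7882072  -52.23040972 -46.8600894 ] 250 51.6167 [0.67578181 0.63123726 0.06602917]
```

View pics/top1.png

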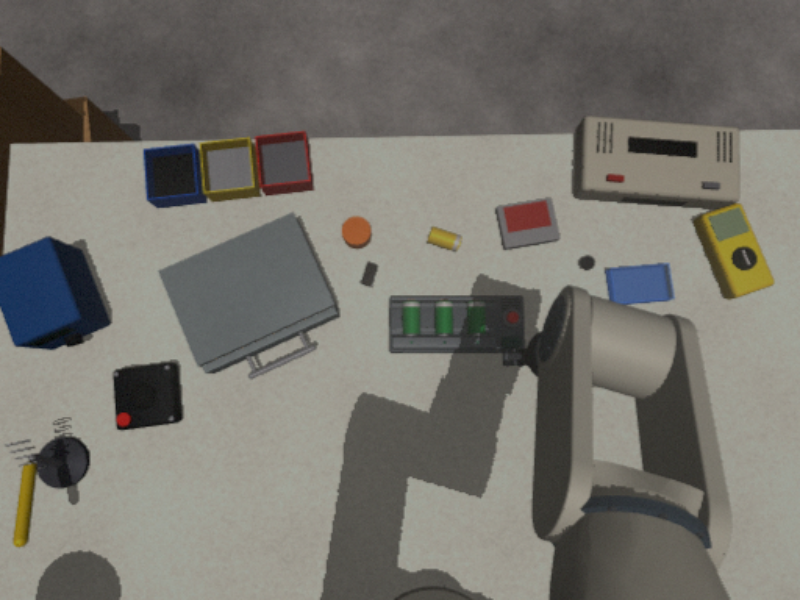

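The drawer is shut (handle near (280,355)), the green cells are in the bays at (411,318), (444,318) and (477,318), and the other things haven't moved. The robot is clear, so I hand in.

```bash
python3 -c "from h import *; print(job.sign_off())"
```

```text
the job is handed in; nothing more can be done
None
```

The job is handed in, at about 52 s on the robot's clock; the hand-in reported no verdict.

- **Drawer:** I put the three blue cells side by side in the drawer and pushed it shut until it hit its stop at about 20 N. The top camera then showed the front panel within about 2 mm of the case. I could not see the blue cells again after shutting it.
- **Charger:** I loaded the three green cells cap end away from the robot, pushing the spring cup back each time before lowering the cell. In the clearest wrist view after each release, the cells were level at seated height, with end positions matching the bays.
- **Button:** I pressed the start button to its hard stop, with the force rising to 22 N after about 6 mm of travel, then moved the arm clear.

**Disagreeing checks:** Two readings were off. One bay 1 reading gave a ridge height of 88 mm at one end, most likely a gripper finger in view. The last readings of bays 1 and 2, taken at an angle, were tilted by about 1.4 mm. I saw neither the cell knock nor the grip slackening, and the other things on the desk looked unmoved in the last top view.

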